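# Draw the valve carrier into line and load it

## Task

The valve station's sliding carrier is out of line with its base: take the red-handled drift from its rest and push it down through both lug holes until its collar sits flat on the carrier, so that the holes pull into line, and leave it in. Only then load every valve on the bench onto the carrier tray in neat rows, each upright and square on a pad of its own colour, lengthwise with the pad (either way round). Leave the other things on the bench where they are.

Things in the scene. Friction and masses are not known exactly. Their poses are not given: they have to be found in the camera images.
- drift: Tapered steel drift, loose, 126 mm long, standing tip down in its rest at the start. Origin at the centre of its pointed end, z up along its axis. From the tip: a cone 40 mm long growing from 8 to 25 mm diameter, then a 25 mm shank up to 60 mm, a dark collar 40 mm diameter from 60 to 66 mm, then a round red handle 28 mm diameter from 66 to 126 mm. About 0.25 kg. Fully home means its collar sits flat on the carrier's lug.
- rest: The drift's rest: fixed steel plate 84 x 84 mm on four short stand-offs, top 64 mm above the bench, with a 31 mm through hole in its middle; the drift hangs in it by its collar, tip 4 mm above the bench. It stands on either the left or the right of the robot. Origin on the bench under the middle.
- station: Valve station: fixed steel plate 180 (x) x 250 (y) mm on stand-offs, top 56 mm above the bench, with a lug 70 mm long and 80 mm wide on its -x side (towards the robot) that has the fixed hole. Origin on the bench under the middle of the plate.
- base_hole (a point): Centre of the fixed hole in the station's lug, at the top face of the 8 mm thick plate (56 mm above the bench). Hole 28 mm diameter, straight through, free space of 48 mm below it. It lies 125 mm from the station's origin on its -x side.
- carrier_hole (a point): Centre of the 28 mm through hole in the sliding carrier's lug, at the lug's top face (65 mm above the bench); the lug is 8 mm thick and lies 1 mm over the fixed lug. At the start it is 6.5 to 11.5 mm out of line with the fixed hole along the station's y. Axes as the station's.
- carrier (a joint): Slide of the aluminium carrier tray along the station's y axis, in m: 0 when the two holes are in line, positive towards the station's +y; about 3 N of friction, no spring, stops at +-20 mm. It starts at -6.5 to -11.5 mm.
- blue_pad0 (a point): Centre of blue pad 0 painted on the carrier tray's floor (65 mm above the bench): a blue outline 74 (x) x 44 (y) mm in the row nearer the lug, pads 68 mm apart along y, the two rows 84 mm apart along x. x axis along the pad's length, as the station's. The tray's rim is 10 mm high and leaves 25 mm beside the outer blocks; its floor and rim move with the slide.
- blue_pad1 (a point): Centre of blue pad 1 painted on the carrier tray's floor (65 mm above the bench): a blue outline 74 (x) x 44 (y) mm in the row nearer the lug, pads 68 mm apart along y, the two rows 84 mm apart along x. x axis along the pad's length, as the station's. The tray's rim is 10 mm high and leaves 25 mm beside the outer blocks; its floor and rim move with the slide.
- blue_pad2 (a point): Centre of blue pad 2 painted on the carrier tray's floor (65 mm above the bench): a blue outline 74 (x) x 44 (y) mm in the row nearer the lug, pads 68 mm apart along y, the two rows 84 mm apart along x. x axis along the pad's length, as the station's. The tray's rim is 10 mm high and leaves 25 mm beside the outer blocks; its floor and rim move with the slide.
- yellow_pad0 (a point): Centre of yellow pad 0 painted on the carrier tray's floor (65 mm above the bench): a yellow outline 74 (x) x 44 (y) mm in the row further from the lug, pads 68 mm apart along y, the two rows 84 mm apart along x. x axis along the pad's length, as the station's. The tray's rim is 10 mm high and leaves 25 mm beside the outer blocks; its floor and rim move with the slide.
- yellow_pad1 (a point): Centre of yellow pad 1 painted on the carrier tray's floor (65 mm above the bench): a yellow outline 74 (x) x 44 (y) mm in the row further from the lug, pads 68 mm apart along y, the two rows 84 mm apart along x. x axis along the pad's length, as the station's. The tray's rim is 10 mm high and leaves 25 mm beside the outer blocks; its floor and rim move with the slide.
- yellow_pad2 (a point): Centre of yellow pad 2 painted on the carrier tray's floor (65 mm above the bench): a yellow outline 74 (x) x 44 (y) mm in the row further from the lug, pads 68 mm apart along y, the two rows 84 mm apart along x. x axis along the pad's length, as the station's. The tray's rim is 10 mm high and leaves 25 mm beside the outer blocks; its floor and rim move with the slide.
- blue_valve0: Loose valve with a blue coil, may be absent: aluminium foot 70 (x) x 40 (y) x 26 mm high with, on top of its middle, a blue coil 40 x 40 mm reaching 56 mm high (a thin screw cap adds 2 mm); on each end of the foot a thin brass stub 12 mm wide reaches 37 mm high (seen only, it cannot be touched). Origin at the centre of its underside, z up, x along its length. About 0.22 kg. It can be gripped across its 40 mm width, or by the coil alone in either direction.
- yellow_valve0: Loose valve with a yellow coil, may be absent: aluminium foot 70 (x) x 40 (y) x 26 mm high with, on top of its middle, a yellow coil 40 x 40 mm reaching 56 mm high (a thin screw cap adds 2 mm); on each end of the foot a thin brass stub 12 mm wide reaches 37 mm high (seen only, it cannot be touched). Origin at the centre of its underside, z up, x along its length. About 0.22 kg. It can be gripped across its 40 mm width, or by the coil alone in either direction.
- blue_valve1: Loose valve with a blue coil, may be absent: aluminium foot 70 (x) x 40 (y) x 26 mm high with, on top of its middle, a blue coil 40 x 40 mm reaching 56 mm high (a thin screw cap adds 2 mm); on each end of the foot a thin brass stub 12 mm wide reaches 37 mm high (seen only, it cannot be touched). Origin at the centre of its underside, z up, x along its length. About 0.22 kg. It can be gripped across its 40 mm width, or by the coil alone in either direction.
- yellow_valve1: Loose valve with a yellow coil, may be absent: aluminium foot 70 (x) x 40 (y) x 26 mm high with, on top of its middle, a yellow coil 40 x 40 mm reaching 56 mm high (a thin screw cap adds 2 mm); on each end of the foot a thin brass stub 12 mm wide reaches 37 mm high (seen only, it cannot be touched). Origin at the centre of its underside, z up, x along its length. About 0.22 kg. It can be gripped across its 40 mm width, or by the coil alone in either direction.
- blue_valve2: Loose valve with a blue coil, may be absent: aluminium foot 70 (x) x 40 (y) x 26 mm high with, on top of its middle, a blue coil 40 x 40 mm reaching 56 mm high (a thin screw cap adds 2 mm); on each end of the foot a thin brass stub 12 mm wide reaches 37 mm high (seen only, it cannot be touched). Origin at the centre of its underside, z up, x along its length. About 0.22 kg. It can be gripped across its 40 mm width, or by the coil alone in either direction.
- yellow_valve2: Loose valve with a yellow coil, may be absent: aluminium foot 70 (x) x 40 (y) x 26 mm high with, on top of its middle, a yellow coil 40 x 40 mm reaching 56 mm high (a thin screw cap adds 2 mm); on each end of the foot a thin brass stub 12 mm wide reaches 37 mm high (seen only, it cannot be touched). Origin at the centre of its underside, z up, x along its length. About 0.22 kg. It can be gripped across its 40 mm width, or by the coil alone in either direction.
- cup: Bystander: white plastic cup 70 mm wide, 60 mm high. Leave it alone.
- collar: Bystander: dark steel collar ring 70 mm wide, 28 mm high. Leave it alone.
- screwdriver: Bystander: screwdriver lying on the bench. Leave it alone.
- fitting_box: Bystander: grey plastic box 80 x 55 x 30 mm. Leave it alone.
- spanner: Bystander: spanner lying on the bench. Leave it alone.
- regulator: Bystander, fixed: air regulator on an 80 x 70 mm plate, 71 mm high, in the other of the two places where the drift's rest may stand. Origin on the bench under the middle.
Not all that is in view belongs to the job. What is shaped like the blue_valve1 but purple is not meant.

How it is judged (in metres and radians):
On the way:
1. the drift is fully home through both holes and the carrier is in line, while all valves are still off the tray (horizontal distance between drift and base_hole below 0.005 m and angle between drift's own z axis and vertical below 0.08 rad and z of drift in the frame of carrier_hole below -0.056 m and value of joint carrier between -0.004 and 0.004 m and height (world z) of each of blue_valve0, yellow_valve0, blue_valve1, yellow_valve1, blue_valve2, yellow_valve2 below 0.03 m), for 0.2 s.
At the end, for the whole second after the job is handed in: The drift is upright in both holes with its collar on the carrier lug (within 4 mm), the holes in line within 4 mm; every valve present stands upright on the tray, its middle within 10 mm of the middle of a pad of its own colour and its length within 0.2 rad of the pad's, at rest (horizontal distance between drift and base_hole below 0.005 m and angle between drift's own z axis and vertical below 0.08 rad and z of drift in the frame of carrier_hole below -0.056 m and value of joint carrier between -0.004 and 0.004 m and linear speed of each of drift, blue_valve0, yellow_valve0, blue_valve1, yellow_valve1, blue_valve2, yellow_valve2 below 0.02 m/s and (horizontal distance between blue_valve0 and blue_pad0 below 0.01 m or horizontal distance between blue_valve0 and blue_pad1 below 0.01 m or horizontal distance between blue_valve0 and blue_pad2 below 0.01 m) and z of blue_valve0 in the frame of blue_pad1 between -0.006 and 0.006 m and angle between each of blue_valve0, yellow_valve0, blue_valve1, yellow_valve1, blue_valve2, yellow_valve2's own z axis and vertical below 0.1 rad and angle between the x axis of each of blue_valve0, blue_valve1, blue_valve2 and the x axis of blue_pad1, either way round below 0.2 rad and (horizontal distance between yellow_valve0 and yellow_pad0 below 0.01 m or horizontal distance between yellow_valve0 and yellow_pad1 below 0.01 m or horizontal distance between yellow_valve0 and yellow_pad2 below 0.01 m) and z of yellow_valve0 in the frame of yellow_pad1 between -0.006 and 0.006 m and angle between the x axis of each of yellow_valve0, yellow_valve1, yellow_valve2 and the x axis of yellow_pad1, either way round below 0.2 rad and (horizontal distance between blue_valve1 and blue_pad0 below 0.01 m or horizontal distance between blue_valve1 and blue_pad1 below 0.01 m or horizontal distance between blue_valve1 and blue_pad2 below 0.01 m) and z of blue_valve1 in the frame of blue_pad1 between -0.006 and 0.006 m and (horizontal distance between yellow_valve1 and yellow_pad0 below 0.01 m or horizontal distance between yellow_valve1 and yellow_pad1 below 0.01 m or horizontal distance between yellow_valve1 and yellow_pad2 below 0.01 m) and z of yellow_valve1 in the frame of yellow_pad1 between -0.006 and 0.006 m and (horizontal distance between blue_valve2 and blue_pad0 below 0.01 m or horizontal distance between blue_valve2 and blue_pad1 below 0.01 m or horizontal distance between blue_valve2 and blue_pad2 below 0.01 m) and z of blue_valve2 in the frame of blue_pad1 between -0.006 and 0.006 m and (horizontal distance between yellow_valve2 and yellow_pad0 below 0.01 m or horizontal distance between yellow_valve2 and yellow_pad1 below 0.01 m or horizontal distance between yellow_valve2 and yellow_pad2 below 0.01 m) and z of yellow_valve2 in the frame of yellow_pad1 between -0.006 and 0.006 m); the robot touches nothing.
It fails at once if the cup is pushed more than 40 mm (distance of cup from where it was at the start of the episode above 0.04 m).
It fails at once if the collar is pushed more than 40 mm (distance of collar from where it was at the start of the episode above 0.04 m).
It fails at once if the screwdriver is pushed more than 40 mm (distance of screwdriver from where it was at the start of the episode above 0.04 m).
It fails at once if the fitting_box is pushed more than 40 mm (distance of fitting_box from where it was at the start of the episode above 0.04 m).
It fails at once if the spanner is pushed more than 40 mm (distance of spanner from where it was at the start of the episode above 0.04 m).
Of blue_valve0, yellow_valve0, blue_valve1, yellow_valve1, blue_valve2, yellow_valve2 only 4 to 6 are there at a start; the rules pass over those that are not, and their reading is None.
At some moment in a run one of blue_valve0, yellow_valve0, blue_valve1, yellow_valve1, blue_valve2, yellow_valve2 may be knocked a few centimetres aside while the robot is not near it.
It also fails if it takes over 210 s, if anything falls off the work surface, if the arm or the gripper's body presses on something with over 40 N, if the wrist force passes 120 N, or if a joint passes its speed limit or range.

## Robot

A 7-joint arm with a two-finger parallel gripper is mounted at the origin on the work surface. World frame = base frame: x ahead of the robot, y to its left, z up, the work surface at z = 0. Lengths are in mm, angles in rad, forces in N, time in s.
With the tool pointing down it reaches from about 400 to 850 mm from the base axis. Payload 10.4 kg.
Tool frame: the origin (TCP) lies midway between the tips of the shut fingers; the grasp point (between the pads) lies 19 mm behind it; x points along the fingers, y is the direction in which the jaws open and shut, and the axes are right-handed (so a half turn about x gives the same grasp; the last joint's range is limited). The gripper opens to 87 mm and grips with 3 to 60 N. Pads are 19 mm wide; open, the fingers measure 117 mm over their backs; the gripper's body (75 mm by 190 mm) begins 51 mm behind the grasp point.
Start: joints at [1.209, 0.332, -0.065, 1.46, 0.022, 1.35, -0.088], TCP at [207.746, -589.488, 198.376] pointing down, gripper open.
Joint ranges: [-2.6, 2.6], [-0.5, 2.12], [-1.47, 1.34], [0.16, 2.42], [-1.27, 4.41], [0.06, 2.06], [-2.6, 2.6]. Speed limits (rad/s): [2.22, 2.22, 2.79, 2.79, 3.14, 3.14, 3.14].

## Interface

Orientations are given as a unit quaternion [w, x, y, z].
In Python, from cell import r, imaging gives the robot as it stands.
- The arm moves only by the shell command python3 -m pendant 'ROWS' [OPENING]. ROWS is JSON, a list of rows, each an object with "linear": the shift along the tool's x, y, z in units of 30 mm (1.0 is 30 mm), a list of three; "yaw": the turn about the tool's x in units of 6 degrees (1.0 is 6 degrees). A call has 1 to 8 rows; each row is the pose to reach, as a shift and turn from the pose commanded when the call began, along the tool's axes at that moment; what a row does not reach only later rows make up. A row lasts 1/12 s, in which the tool goes at most 41.7 mm and 7.16 degrees, less where a joint would pass 70% of its speed; a pose out of reach is approached as far as the arm can. A call with a gripper value outside its range is refused whole. OPENING is the closure, from 0 (fully open) to 1 (shut), set as the call begins (- or left out, the last holds). The fingers move at their own pace and stop on an object; the grip force is fixed at half the most. Time passes only in rows, so rows that repeat a pose let the fingers close. It gives the time, the measured TCP pose, the force and the opening at its end, in the units of the state.
- r.get_state(): the state, without advancing time (a new reading comes with each control period).
- imaging.get_image(name): name is "scene" or "top" or "wrist"; returns a dict with "image" (420x560x3 uint8, red, green, blue), "mtx" (3x3 intrinsics, pixels), "world_to_cam" (4x4, takes a point from world to camera coordinates); the wrist camera has in their place "mount" (4x4, takes a point from camera to tool coordinates, whose origin is the TCP and whose axes are the tool frame's). Camera axes: x right, y down, z forward; pixel columns grow to the right and rows downward; lengths in mm; the calibration is good to about 2 mm. A picture is of the moment at which its call begins: read the wrist's pose just before it. There is no depth.
- r.job_done(): hands the job in, once; it reports no verdict.
Trained networks look in a picture, given as the dict that the camera call returned (one of the last four; its "shot" number tells which), for a name from the list of things; names that differ only in an ending like _2 or _b are one class to them, and where a whole thing is asked for, a point or a joint stands for the part that bears it (a point fixed in the world has none). Each returns a list of dicts, best first, with "p" (0 to 1); they miss things now and then, are a little off and sometimes report something else, mostly with a low value. They report only what shows in the picture. A call takes as long as a camera call. They do not tell look-alikes from the thing itself.
- imaging.boxes_of(label, picture): "location" ([row, column] in pixels, amid what is visible of it).
- imaging.trace(label, picture): "region" (420x560 bool, what is visible of it) and "location" ([row, column] in pixels, amid what is visible of it).
The state is a dict: "time_s": time; "joint_pos": joint angles; "joint_vel": joint speeds; "effort": joint torques, N m; "tool_pos": TCP position; "tcp_rot": TCP orientation; "contact_force": force on the tool from outside, world axes, zero at the start; "ft_torque": the same for the moment, N m; "gripper_width": finger opening in mm.
Only numpy, scipy, OpenCV 4.12 (cv2) and the standard library are available. Lean on these libraries where they do the work, as an engineer would, in place of code of your own. Each camera call takes 0.05 s, during which the arm holds its last target.

## Working session

There is one attempt and no reset: what is moved stays moved. The work goes in short steps, Python scripts to look and compute and a shell command to move; the robot and the scene stay as the last step left them, time stands still between calls to the robot, and variables do not carry over. Pictures are saved under pics/ and viewed, and the job is handed in when it is done.

```bash
ls -la; mkdir -p pics; python3 - <<'E'
from cell import r, imaging
import cv2, numpy as np
print(r.get_state())
for n in ["scene","top","wrist"]:
    d=imaging.get_image(n); cv2.imwrite(f"pics/{n}0.png", d["image"][:,:,::-1])
    print(n,d.get("mtx"),d.get("world_to_cam"),d.get("mount"),d["shot"])
E
```

```text
total 12
drwxr-xr-x  3 agent agent 4096 Dec  7 16:30 .
drwxr-xr-x 23 root  root  4096 Dec  7 16:30 ..
drwxr-xr-x  2 agent agent 4096 Dec  7 16:30 pics
{'time_s': 0.0, 'joint_pos': array([ 1.20938474,  0.33287391, -0.0647136 ,  1.46095796,  0.02163086,
        1.3499044 , -0.08848565]), 'joint_vel': array([-1.08657383e-03,  6.02532251e-05, -4.10826172e-04,  1.99528410e-03,
        7.80972447e-04, -7.20430045e-04,  2.90536206e-03]), 'effort': array([-9.97892203e-04, -6.23255181e+01,  2.37148470e-02, -3.89895952e+01,
       -6.15258445e-02,  3.97784798e-02,  1.80192037e-04]), 'tool_pos': array([ 207.57478798, -589.06527216,  197.54479923]), 'tcp_rot': array([-0.11873749, -0.69686244, -0.11973272,  0.69709986]), 'contact_force': array([-0.25647829,  0.20179771,  0.14598625]), 'ft_torque': array([-0.02763304, -0.03909625,  0.0393712 ]), 'gripper_width': 86.99246157843842}
scene [[398.23015847   0.         274.7888538 ]
 [  0.         398.23015847 206.81199036]
 [  0.           0.           1.        ]] [[ 8.15570293e-01  5.78589103e-01  8.93008332e-03 -4.29348059e+02]
 [ 3.65414288e-01 -5
[... 304 characters left out ...]
   1.        ]] [[ 2.03704482e-02 -9.99700830e-01  1.35386863e-02 -6.52384902e+01]
 [-9.93164846e-01 -2.17901877e-02 -1.14668115e-01  5.66492879e+02]
 [ 1.14928820e-01 -1.11103064e-02 -9.93311596e-01  1.26334123e+03]
 [ 0.00000000e+00  0.00000000e+00  0.00000000e+00  1.00000000e+00]] None 2
wrist [[295.84249735   0.         277.78602921]
 [  0.         295.84249735 207.22194882]
 [  0.           0.           1.        ]] None [[-1.20072591e-03 -2.59663867e-01  9.65698314e-01 -1.86182511e+02]
 [ 9.99998429e-01 -1.57100194e-03  8.20951608e-04 -7.66287558e-03]
 [ 1.30394246e-03  9.65697783e-01  2.59665346e-01 -7.03928488e+01]
 [ 0.00000000e+00  0.00000000e+00  0.00000000e+00  1.00000000e+00]] 3
```

View pics/scene0.png

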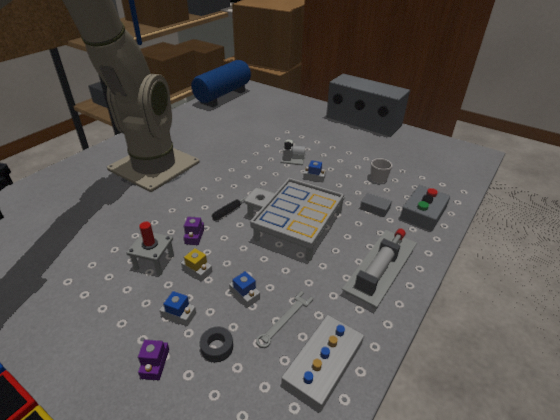

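View pics/top0.png

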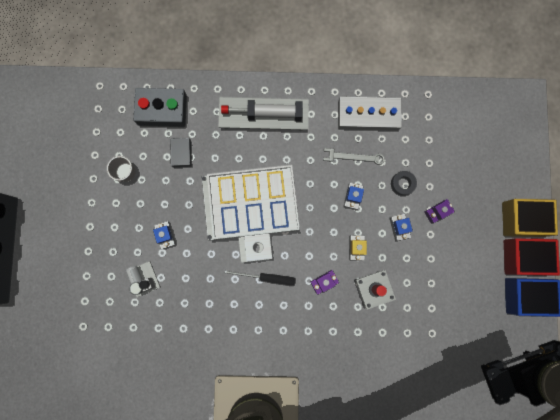

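View pics/wrist0.png

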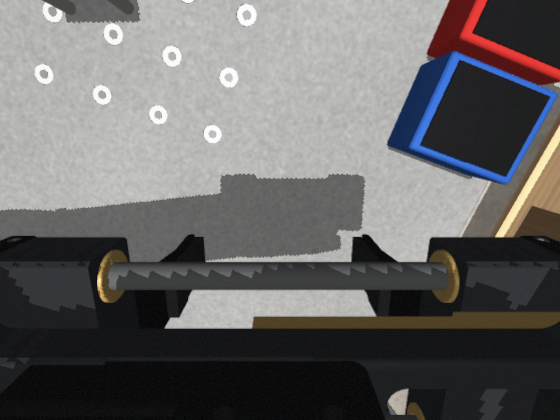

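```bash
cat > h.py <<'E'
from cell import r, imaging
import cv2, numpy as np
from scipy.spatial.transform import Rotation as Ro
def q2R(q): return Ro.from_quat([q[1],q[2],q[3],q[0]]).as_matrix()
def shot(n):
    s=r.get_state(); d=imaging.get_image(n)
    if n=="wrist":
        T=np.eye(4); T[:3,:3]=q2R(s["tcp_rot"]); T[:3,3]=s["tool_pos"]
        d["world_to_cam"]=np.linalg.inv(T@d["mount"])
    return d
def save(d,f): cv2.imwrite(f"pics/{f}.png", np.ascontiguousarray(d["image"][:,:,::-1]))
def ray(d,rc):
    W=d["world_to_cam"]; R=W[:3,:3]; t=W[:3,3]
    v=R.T@np.linalg.solve(d["mtx"],[rc[1],rc[0],1.]); return -R.T@t, v
def onz(d,rc,z):
    o,v=ray(d,rc); return o+v*(z-o[2])/v[2]
def proj(d,p):
    c=d["world_to_cam"][:3,:3]@np.asarray(p,float)+d["world_to_cam"][:3,3]; u=d["mtx"]@c; return u[1]/u[2],u[0]/u[2]
def tri(*obs):
    A=np.zeros((3,3));b=np.zeros(3)
    for d,rc in obs:
        o,v=ray(d,rc); v/=np.linalg.norm(v); P=np.eye(3)-np.outer(v,v); A+=P;b+=P@o
    return np.linalg.solve(A,b)
def jaw():  # world angle of tool y, deg mod 180
    R=q2R(r.get_state()["tcp_rot"]); return np.degrees(np.arctan2(R[1,1],R[0,1]))
def plan(p,ang=None,verbose=True):
    """shift in units to reach world TCP p, jaw axis world angle ang deg (mod 180)"""
    s=r.get_state(); R=q2R(s["tcp_rot"]); l=R.T@(np.asarray(p,float)-s["tool_pos"])/30
    y=0
    if ang is not None:
        cur=np.degrees(np.arctan2(R[1,1],R[0,1])); dd=(ang-cur+90)%180-90; y=-dd/6  # tool x down
    print("tcp",s["tool_pos"].round(1),"lin",l.round(3),"yaw",round(y,3),"j7",round(s["joint_pos"][6],2),"F",s["contact_force"].round(1),"w",round(s["gripper_width"],1),"t",round(s["time_s"],2))
E
python3 - <<'E'
from h import *
d=shot("top"); e=shot("scene")
s=r.get_state(); print(q2R(s["tcp_rot"]).round(3), jaw())
for n in ["drift","rest","station","blue_valve0","yellow_valve0","carrier_hole","carrier","base_hole","blue_pad0","yellow_pad0","regulator"]:
    for x,nm in ((d,"top"),(e,"scene")):
        o=imaging.boxes_of(n,x); print(n,nm,[(round(k["p"],2),np.round(k["location"],1).tolist(), onz(x,k["location"],{"drift":110,"rest":64,"station":65,"carrier":65,"carrier_hole":65}.get(n[:12],30 if 'valve' in n else 65))[:2].round(0).tolist()) for k in o][:8])
E
```

```text
[[-0.     0.332 -0.943]
 [ 0.001 -0.943 -0.332]
 [-1.    -0.001 -0.   ]] -70.59165209314031
drift top [(0.64, [290.2, 376.5], [362.0, -310.0])]
drift scene [(0.88, [235.9, 144.5], [374.0, -333.0])]
rest top [(0.62, [282.0, 377.3], [382.0, -323.0])]
rest scene [(0.58, [253.1, 153.2], [394.0, -334.0]), (0.35, [211.9, 294.1], [588.0, 6.0])]
station top [(0.83, [205.4, 250.6], [584.0, 27.0])]
station scene [(0.95, [212.3, 293.8], [589.0, 3.0]), (0.48, [320.6, 281.2], [764.0, -312.0])]
blue_valve0 top [(0.71, [226.4, 402.7], [538.0, -403.0]), (0.67, [234.5, 163.7], [501.0, 270.0]), (0.63, [208.5, 437.0], [592.0, -502.0]), (0.57, [193.2, 351.0], [630.0, -256.0]), (0.56, [284.7, 325.9], [371.0, -187.0]), (0.25, [201.9, 255.7], [599.0, 14.0])]
blue_valve0 scene [(0.97, [289.2, 244.3], [629.0, -270.0]), (0.82, [233.1, 194.5], [395.0, -196.0]), (0.75, [311.0, 178.8], [549.0, -404.0]), (0.6, [174.8, 315.5], [516.0, 248.0]), (0.56, [357.8, 153.1], [591.0, -515.0])]
yellow_valve0 top [(0.95, [249.5, 356.8], [470.0, -273.0])]
yellow_valve0 scene [(0.68, [265.0, 197.2], [484.0, -278.0]), (0.35, [23
[... 237 characters left out ...]
op [(0.92, [201.7, 253.7], [595.0, 19.0])]
carrier scene [(0.76, [210.3, 292.9], [582.0, 9.0])]
base_hole top [(0.59, [208.5, 252.5], [576.0, 21.0]), (0.44, [225.9, 400.4], [536.0, -387.0]), (0.3, [205.5, 253.3], [584.0, 19.0])]
base_hole scene [(0.88, [208.7, 294.7], [582.0, 18.0])]
blue_pad0 top [(0.71, [202.7, 254.1], [592.0, 17.0])]
blue_pad0 scene [(0.87, [207.1, 294.5], [577.0, 24.0]), (0.37, [203.7, 375.0], [757.0, 174.0])]
yellow_pad0 top [(0.6, [203.0, 254.6], [591.0, 16.0])]
yellow_pad0 scene [(0.56, [208.0, 293.1], [576.0, 18.0])]
regulator top [(0.59, [278.2, 142.1], [380.0, 314.0]), (0.43, [288.8, 371.6], [364.0, -307.0])]
regulator scene [(0.85, [154.7, 293.4], [417.0, 262.0])]
```

```bash
python3 - <<'E'
from h import *
plan([425,-295,220])
E
```

```text
tcp [ 207.7 -589.5  198.4] lin [ -0.721  -6.852 -10.093] yaw 0 j7 -0.09 F [ 0.  -0.6 -0.1] w 87.0 t 1.35
```

```bash
python3 -m pendant '[{"linear":[-0.7,-2.3,-3.4],"yaw":0},{"linear":[-0.7,-4.6,-6.8],"yaw":0},{"linear":[-0.7,-6.85,-10.1],"yaw":0},{"linear":[-0.7,-6.85,-10.1],"yaw":0},{"linear":[-0.7,-6.85,-10.1],"yaw":0},{"linear":[-0.7,-6.85,-10.1],"yaw":0},{"linear":[-0.7,-6.85,-10.1],"yaw":0},{"linear":[-0.7,-6.85,-10.1],"yaw":0}]' 0; python3 -m pendant '[{"linear":[0,0,0],"yaw":0},{"linear":[0,0,0],"yaw":0},{"linear":[0,0,0],"yaw":0}]'
python3 - <<'E'
from h import *
plan([425,-295,220])
d=shot("wrist"); save(d,"w1")
for n in ("drift","rest"):
  for k in imaging.trace(n,d)[:2]: print(n,k["p"],k["location"],k["region"].sum())
E
```

```text
time_s: 2.02
tool_pos: [406.1, -320.3, 218.4]
tcp_rot: [0.119, 0.697, 0.119, -0.697]
contact_force: [0.9, 0.5, -0.1]
gripper_width: 87.2
time_s: 2.27
tool_pos: [404.9, -322.5, 218.1]
tcp_rot: [-0.119, -0.697, -0.119, 0.697]
contact_force: [-0.0, -0.6, -0.3]
gripper_width: 87.1
tcp [ 404.9 -322.5  218.1] lin [-0.064 -0.643 -0.936] yaw 0 j7 -0.67 F [-0.  -0.6 -0.3] w 87.1 t 2.27
drift 0.86 [228.4, 260.3] 1172
rest 0.85 [208.7, 267.5] 3542
rest 0.37 [11.8, 282.9] 839
```

View pics/w1.png

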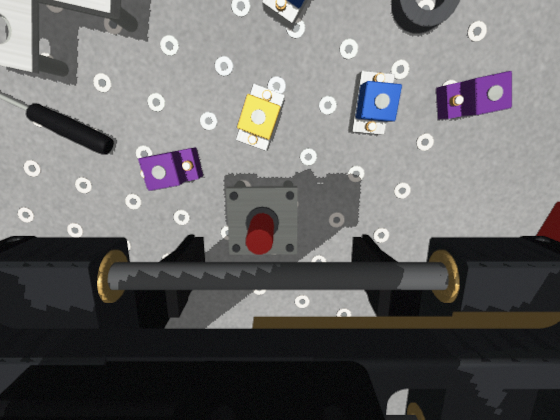

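```bash
cat >> h.py <<'E'
def crop(d,r0,r1,c0,c1,f,k=4):
    im=np.ascontiguousarray(d["image"][max(r0,0):r1,max(c0,0):c1,::-1]); cv2.imwrite(f"pics/{f}.png", cv2.resize(im,None,fx=k,fy=k,interpolation=cv2.INTER_CUBIC))
E
python3 - <<'E'
from h import *
d=shot("wrist"); t=shot("top"); e=shot("scene")
crop(d,160,270,200,320,"c1",5)
crop(t,260,315,345,405,"c2",8)
for x,n in ((d,"w"),(t,"t"),(e,"s")):
    im=x["image"].astype(int); m=(im[...,0]>90)&(im[...,1]<60)&(im[...,2]<60)
    rr,cc=np.nonzero(m)
    nn,lab,st,ce=cv2.connectedComponentsWithStats(m.astype(np.uint8))
    for i in range(1,nn):
        if st[i,4]>40: print(n,st[i],ce[i].round(1), onz(x,ce[i][::-1],100).round(0))
    print(n,proj(x,[370,-312,130]),proj(x,[370,-312,64]))
E
```

```text
w [246 228  27  26 536] [258.4 240.6] [ 351. -320.  100.]
w (np.float64(232.13158801998514), np.float64(255.18084099608987)) (np.float64(213.3099727322776), np.float64(259.1845172722669))
t [138  98  11  10  82] [143.  102.5] [857. 327. 100.]
t [222 106   6   7  42] [224.5 109. ] [845. 104. 100.]
t [515 238  45  38 410] [534.7 256.1] [ 460. -736.  100.]
t (np.float64(287.57809224884), np.float64(378.97464198134287)) (np.float64(286.4584609875176), np.float64(373.40317839470873))
s [428 189   9   6  45] [432.2 191.3] [879. 279. 100.]
s [396 229  10   7  42] [400.9 231.8] [872.  60. 100.]
s [  0 370  35  50 398] [ 18.1 393.8] [ 500. -713.  100.]
s (np.float64(224.54603016335955), np.float64(148.6655821242236)) (np.float64(244.2040205962987), np.float64(153.5556979207247))
```

View pics/c1.png

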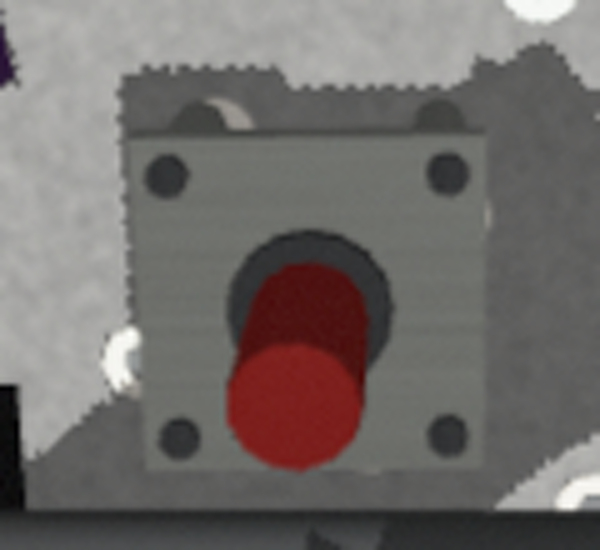

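View pics/c2.png

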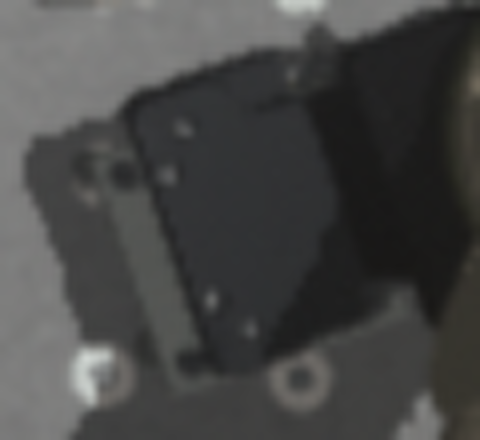

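```bash
python3 - <<'E'
from h import *
d=shot("wrist"); e=shot("scene"); t=shot("top")
print(onz(d,(241,259),130),onz(d,(222,262),70))
import cv2
a=cv2.imread("pics/top0.png")[270:310,350:410]; cv2.imwrite("pics/c3.png",cv2.resize(a,None,fx=10,fy=10,interpolation=cv2.INTER_CUBIC))
crop(e,210,280,120,180,"c4",8)
for p in ([353,-317,130],[362,-312,130]): print([np.round(proj(x,p),1) for x in (d,e,t)])
E
```

```text
[ 362.80940691 -317.94880163  130.        ] [ 363.11542704 -317.7872549    70.        ]
[array([249.4, 255. ]), array([223. , 142.4]), array([294.3, 380.9])]
[array([239.9, 253. ]), array([223.3, 146.5]), array([290.7, 379. ])]
```

View pics/c3.png

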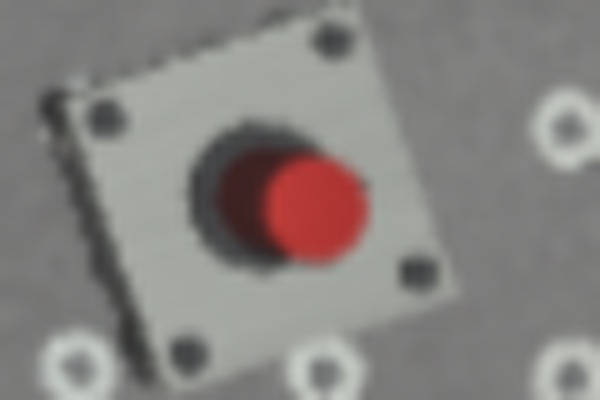

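View pics/c4.png

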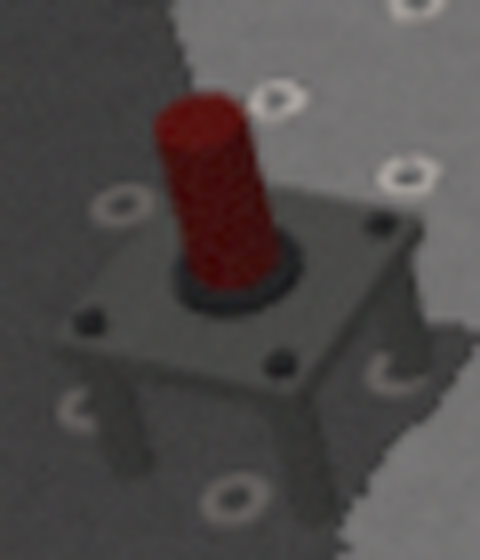

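```bash
python3 - <<'E'
from h import *
d=shot("wrist"); e=shot("scene"); t=shot("top")
o=[(d,(241,259)),(t,(290.8,381.3)),(e,(225.5,145))]
print(tri(*o),tri(o[0],o[1]),tri(o[0],o[2]), onz(t,(290.8,381.3),130),onz(t,(290,375.9),70))
plan([363,-317.5,150])
E
```

```text
[ 362.10058045 -317.98378395  127.21615542] [ 362.01705174 -318.07957925  127.76583413] [ 362.05464346 -317.62093463  126.87046782] [ 361.9405228  -317.95044078  130.        ] [ 360.92165282 -317.41837151   70.        ]
tcp [ 405.2 -322.1  218. ] lin [ 2.267 -0.612  1.275] yaw 0 j7 -0.67 F [-0.2  0.5 -0.5] w 86.8 t 2.87
```

```bash
python3 -m pendant '[{"linear":[1.0,-0.6,1.28],"yaw":0},{"linear":[2.2,-0.6,1.28],"yaw":0},{"linear":[2.2,-0.6,1.28],"yaw":0},{"linear":[2.2,-0.6,1.28],"yaw":0},{"linear":[2.2,-0.6,1.28],"yaw":0},{"linear":[2.2,-0.6,1.28],"yaw":0}]'
python3 - <<'E'
from h import *
plan([362.5,-317.8,87])
d=shot("wrist"); save(d,"w2")
E
```

```text
time_s: 3.37
tool_pos: [365.1, -318.4, 154.3]
tcp_rot: [0.12, 0.698, 0.119, -0.696]
contact_force: [1.1, 0.2, -0.6]
gripper_width: 87.1
tcp [ 365.1 -318.4  154.3] lin [ 2.243 -0.055  0.079] yaw 0 j7 -0.62 F [ 1.1  0.2 -0.6] w 87.1 t 3.37
```

View pics/w2.png

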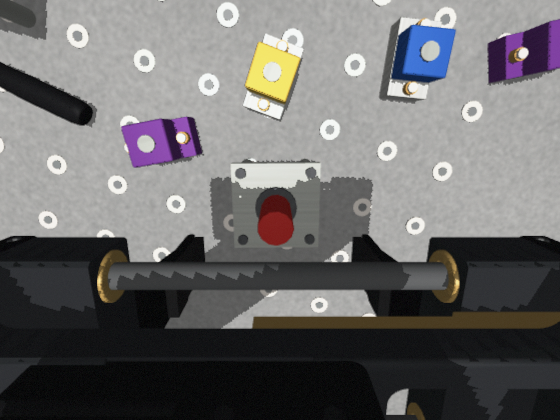

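```bash
python3 -m pendant '[{"linear":[0.8,-0.03,0.05],"yaw":0},{"linear":[1.6,-0.03,0.05],"yaw":0},{"linear":[2.15,-0.03,0.05],"yaw":0},{"linear":[2.15,-0.03,0.05],"yaw":0},{"linear":[2.15,-0.03,0.05],"yaw":0}]'
python3 - <<'E'
from h import *
plan([362.5,-317.8,87])
E
```

```text
time_s: 3.83
tool_pos: [362.0, -317.6, 88.3]
tcp_rot: [0.119, 0.697, 0.119, -0.697]
contact_force: [-0.8, -0.3, 1.0]
gripper_width: 86.8
tcp [ 362.  -317.6   88.3] lin [ 0.044  0.013 -0.012] yaw 0 j7 -0.64 F [-0.8 -0.3  1. ] w 86.8 t 3.83
```

Positioned. Close on the handle.

```bash
python3 -m pendant '[{"linear":[0,0,0],"yaw":0},{"linear":[0,0,0],"yaw":0},{"linear":[0,0,0],"yaw":0},{"linear":[0,0,0],"yaw":0},{"linear":[0,0,0],"yaw":0},{"linear":[0,0,0],"yaw":0},{"linear":[0,0,0],"yaw":0},{"linear":[0,0,0],"yaw":0}]' 1
python3 - <<'E'
from h import *
plan([362.5,-317.8,220])
d=shot("wrist"); save(d,"w3")
t=shot("top");save(t,"t3")
E
```

```text
time_s: 4.5
tool_pos: [361.3, -317.5, 87.6]
tcp_rot: [0.119, 0.697, 0.119, -0.697]
contact_force: [0.0, 0.4, 0.3]
gripper_width: 42.1
tcp [ 361.3 -317.5   87.6] lin [-4.415  0.024 -0.033] yaw 0 j7 -0.64 F [0.  0.4 0.3] w 42.1 t 4.5
```

View pics/w3.png

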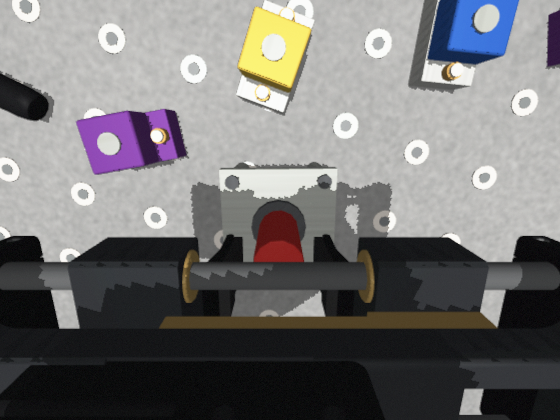

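```bash
python3 -m pendant '[{"linear":[0,0,0],"yaw":0},{"linear":[0,0,0],"yaw":0},{"linear":[0,0,0],"yaw":0},{"linear":[0,0,0],"yaw":0},{"linear":[0,0,0],"yaw":0}]' 1
python3 - <<'E'
from h import *
plan([362.5,-317.8,220])
E
```

```text
time_s: 5.02
tool_pos: [361.3, -317.6, 87.5]
tcp_rot: [0.119, 0.697, 0.119, -0.697]
contact_force: [0.2, -0.2, -0.5]
gripper_width: 27.2
tcp [ 361.3 -317.6   87.5] lin [-4.416  0.02  -0.035] yaw 0 j7 -0.64 F [ 0.2 -0.2 -0.5] w 27.2 t 5.02
```

```bash
python3 -m pendant '[{"linear":[-0.5,0,0],"yaw":0},{"linear":[-1.5,0,0],"yaw":0},{"linear":[-2.8,0,0],"yaw":0},{"linear":[-4.1,0,0],"yaw":0},{"linear":[-4.4,0,0],"yaw":0},{"linear":[-4.4,0,0],"yaw":0},{"linear":[-4.4,0,0],"yaw":0}]' 1
python3 - <<'E'
from h import *
d=shot("wrist"); save(d,"w4")
t=shot("top");save(t,"t4"); crop(t,155,275,190,315,"t4c",6)
e=shot("scene"); crop(e,175,265,235,355,"s4c",6)
E
```

```text
time_s: 5.6
tool_pos: [361.0, -317.3, 218.5]
tcp_rot: [-0.119, -0.697, -0.119, 0.697]
contact_force: [0.4, 0.1, -3.5]
gripper_width: 27.1
```

View pics/t4c.png

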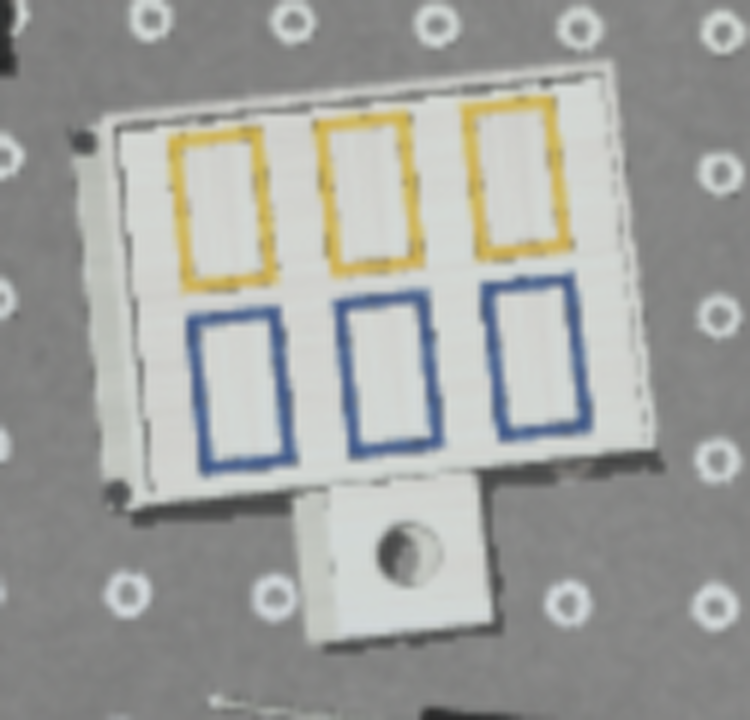

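View pics/s4c.png

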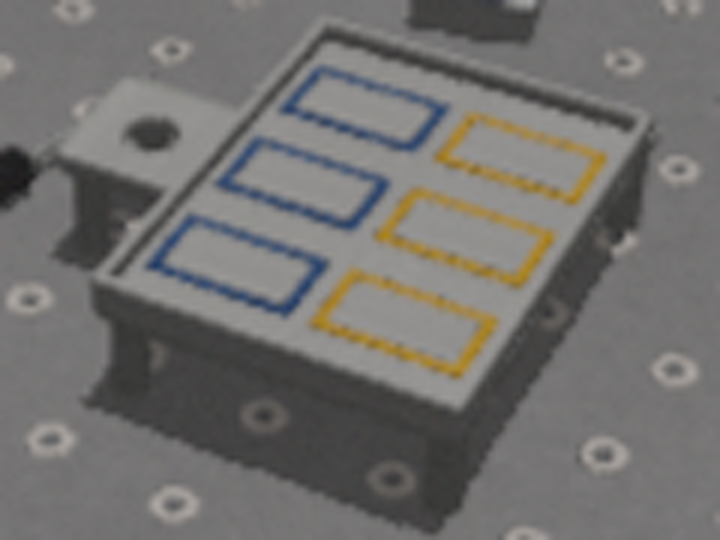

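View pics/w4.png

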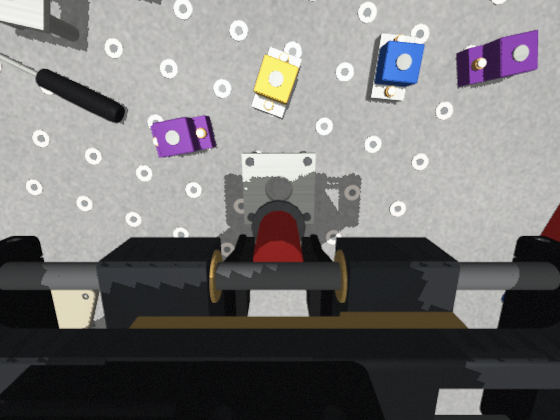

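```bash
python3 - <<'E'
from h import *
t=shot("top");e=shot("scene")
H=tri((t,(247.2,258.2)),(e,(197.2,260.2))); print(H,onz(t,(247.2,258.2),65))
im=t["image"].astype(int)
for nm,m in (("b",(im[...,2]-im[...,0]>50)),("y",(im[...,0]-im[...,2]>70))):
    m=m.astype(np.uint8); m[:150]=0; m[270:]=0; m[:,:200]=0; m[:,310:]=0
    m=cv2.morphologyEx(m,cv2.MORPH_CLOSE,np.ones((3,3)))
    cs,_=cv2.findContours(m,cv2.RETR_EXTERNAL,cv2.CHAIN_APPROX_NONE)
    for c in cs:
        if len(c)<30: continue
        (cx,cy),wh,a=cv2.minAreaRect(c); bx=cv2.boxPoints(((cx,cy),wh,a))
        W=np.array([onz(t,(y,x),65)[:2] for x,y in bx]); l=[W[1]-W[0],W[2]-W[1]]; L=max(l,key=np.linalg.norm)
        print(nm,onz(t,(cy,cx),65).round(1),np.degrees(np.arctan2(L[1],L[0])).round(1),[np.linalg.norm(q).round(0) for q in l])
plan([440,5,218],-85)
E
```

```text
[470.1566912    3.33950768  65.21648385] [469.67481395   2.9370033   65.        ]
b [543.9  83.4  65. ] -172.6 [np.float64(42.0), np.float64(72.0)]
b [552.8  16.1  65. ] -172.3 [np.float64(41.0), np.float64(71.0)]
b [562.1 -51.4  65. ] -172.3 [np.float64(41.0), np.float64(71.0)]
y [627.2  94.6  65. ] -172.6 [np.float64(43.0), np.float64(74.0)]
y [636.1  27.2  65. ] -172.9 [np.float64(44.0), np.float64(73.0)]
y [645.3 -40.3  65. ] -172.3 [np.float64(44.0), np.float64(73.0)]
tcp [ 360.7 -317.   217.9] lin [ 0.011 -9.244 -6.061] yaw 2.402 j7 -0.61 F [ 0.2  0.1 -3.7] w 27.0 t 5.85
```

```bash
python3 - <<'E'
from h import *
plan([426,-3,218],-82.35)
E
python3 -m pendant '[{"linear":[0,-1.2,-0.7],"yaw":0.5},{"linear":[0,-2.4,-1.4],"yaw":1.0},{"linear":[0,-3.6,-2.1],"yaw":1.5},{"linear":[0,-4.8,-2.8],"yaw":1.96},{"linear":[0,-6.0,-3.5],"yaw":1.96},{"linear":[0,-7.2,-4.2],"yaw":1.96},{"linear":[0,-8.2,-4.8],"yaw":1.96},{"linear":[0,-8.2,-4.8],"yaw":1.96}]' 1
python3 - <<'E'
from h import *
plan([426,-3,218],-82.35)
E
```

```text
tcp [ 360.7 -317.   217.9] lin [ 0.011 -9.147 -5.533] yaw 1.96 j7 -0.61 F [ 0.2  0.1 -3.7] w 27.0 t 5.85
time_s: 6.52
tool_pos: [416.1, -30.3, 219.4]
tcp_rot: [0.05, 0.706, 0.051, -0.705]
contact_force: [-0.1, 0.1, -2.5]
gripper_width: 27.2
tcp [416.1 -30.3 219.4] lin [ 0.047 -0.853 -0.456] yaw 0.089 j7 -1.37 F [-0.1  0.1 -2.5] w 27.2 t 6.52
```

```bash
python3 -m pendant '[{"linear":[0,-0.6,-0.35],"yaw":0},{"linear":[0,-0.9,-0.45],"yaw":0},{"linear":[0,-0.9,-0.45],"yaw":0},{"linear":[0,-0.9,-0.45],"yaw":0},{"linear":[0,-0.9,-0.45],"yaw":0}]' 1
python3 - <<'E'
from h import *
plan([426,-3,218],-82.35)
d=shot("wrist"); save(d,"w5")
crop(d,80,230,210,345,"w5c",5); print(proj(d,[470,3,65]))
E
```

```text
time_s: 6.93
tool_pos: [424.8, -10.1, 219.2]
tcp_rot: [-0.047, -0.705, -0.047, 0.706]
contact_force: [-0.6, -0.0, -2.8]
gripper_width: 27.3
tcp [424.8 -10.1 219.2] lin [ 0.04  -0.228 -0.071] yaw -0.01 j7 -1.44 F [-0.6 -0.  -2.8] w 27.3 t 6.93
(np.float64(149.50286329922372), np.float64(271.21093162876565))
```

View pics/w5.png

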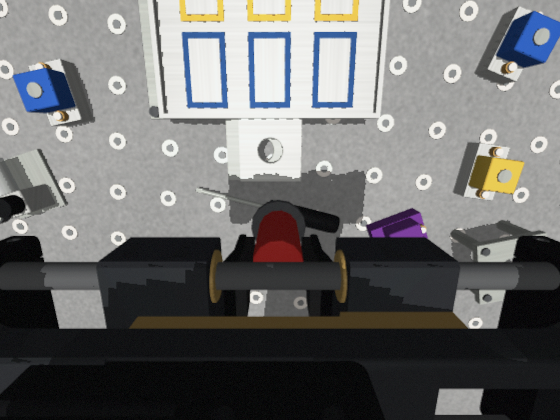

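View pics/w5c.png

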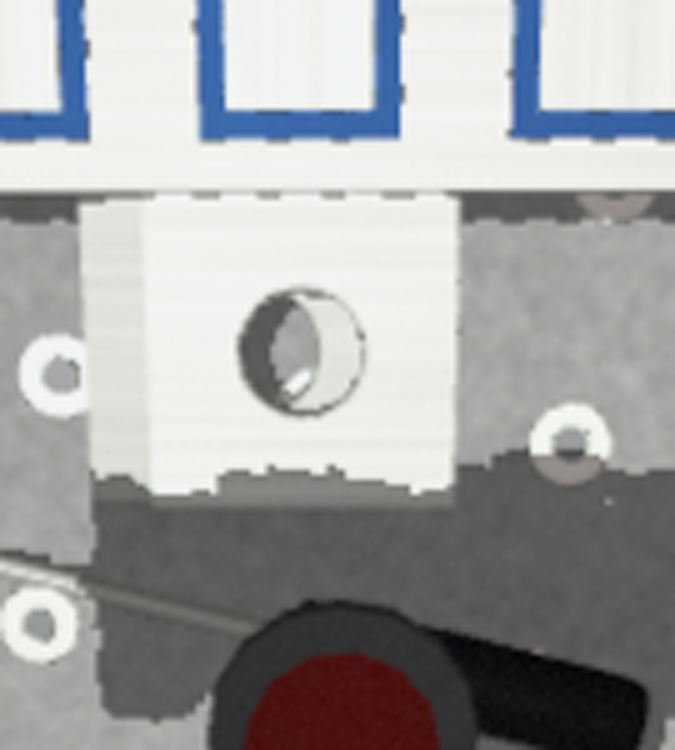

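```bash
python3 - <<'E'
from h import *
d=shot("wrist"); a=np.radians(7.65); X=np.array([np.cos(a),np.sin(a),0]);Y=np.array([-np.sin(a),np.cos(a),0])
C=onz(d,(150.4,270.4),65); print("carrier hole",C)
def rel(rc,z): p=onz(d,rc,z)-C; return (p@X).round(1),(p@Y).round(1)
def f(r_,c): return (80+r_/5,210+c/5)
print("hole L/R",rel(f(352,240),65),rel(f(352,366),65),"top/bot",rel(f(288,302),65),rel(f(416,302),65))
print("carrier lug edges",rel(f(352,147),65),rel(f(352,459),65))
print("fixed lug L",rel(f(352,87),56),"base hole right edge",rel(f(352,322),56),rel(f(300,303),56),rel(f(400,303),56), rel(f(320,317),56))
# predicted pads
print([onz(d,(r_,c),65).round(1) for r_,c in ((70,204.5),(70,270),(70,333.5))])
for y0 in range(5,13):
  pass
E
```

```text
carrier hole [468.95584508   3.7312615   65.        ]
hole L/R (np.float64(0.0), np.float64(14.0)) (np.float64(-0.0), np.float64(-14.5)) top/bot (np.float64(14.1), np.float64(-0.1)) (np.float64(-14.4), np.float64(0.1))
carrier lug edges (np.float64(0.1), np.float64(35.1)) (np.float64(-0.1), np.float64(-35.6))
fixed lug L (np.float64(-0.5), np.float64(50.2)) base hole right edge (np.float64(-0.7), np.float64(-4.4)) (np.float64(11.1), np.float64(-0.1)) (np.float64(-11.7), np.float64(0.1)) (np.float64(6.6), np.float64(-3.3))
[array([543. ,  83.3,  65. ]), array([552.1,  14.6,  65. ]), array([560.9, -52.1,  65. ])]
```

```bash
python3 - <<'E'
from h import *
d=shot("wrist"); s=r.get_state(); tcp=s["tool_pos"]; R=q2R(s["tcp_rot"])
# predicted silhouettes of collar top circle for offsets; print arc extreme points
for dz in (-3,0,3):
    pts=[]
    for th in np.linspace(0,2*np.pi,73):
        p=tcp+R@np.array([17.5,20*np.cos(th),dz+20*np.sin(th)]); pts.append(proj(d,p))
    pts=np.array(pts); print(dz,"top row",pts[:,0].min().round(1),"at col",pts[pts[:,0].argmin(),1].round(1),"L/R",pts[:,1].min().round(1),pts[:,1].max().round(1))
im=d["image"][195:260,235:325].astype(int); 
print(im[:,44].sum(1)[:14]); print([ (235+np.nonzero(im[k].sum(1)<190)[0][[0,-1]]).tolist() for k in (20,25,30,35)])
crop(d,190,250,240,320,"w6c",9)
E
```

```text
-3 top row 197.2 at col 277.3 L/R 249.7 304.9
0 top row 201.3 at col 277.3 L/R 249.8 304.8
3 top row 205.4 at col 277.3 L/R 249.9 304.8
[269 276 281 282 249 128 108 147 145 145 156 148 150 153]
[[254, 324], [253, 324], [252, 324], [253, 324]]
```

View pics/w6c.png

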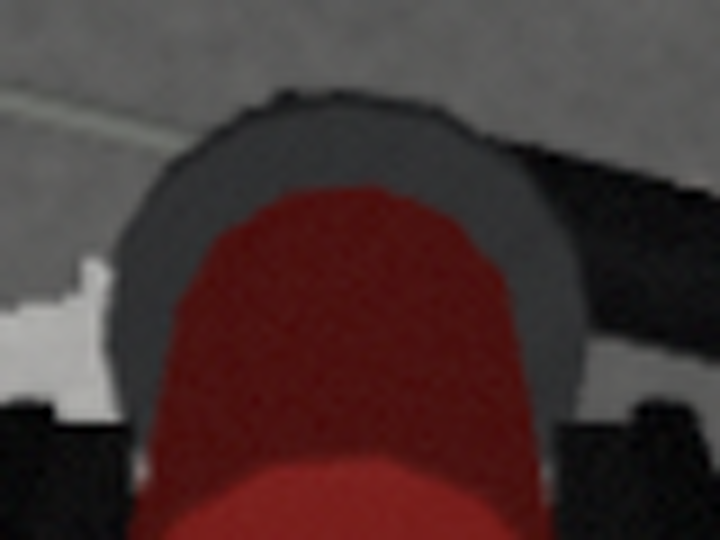

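```bash
python3 - <<'E'
from h import *
e=shot("scene"); s=r.get_state(); tcp=s["tool_pos"]
for k in (17.5,23.5,83.5): print(k,np.round(proj(e,tcp-[0,0,k]),1), np.round(proj(e,tcp-[0,0,k+7]),1))
crop(e,140,240,190,310,"s6c",6)
E
```

```text
17.5 [154.  243.3] [156.2 243.4]
23.5 [155.9 243.4] [158.  243.5]
83.5 [174.  244.2] [176.1 244.3]
```

View pics/s6c.png

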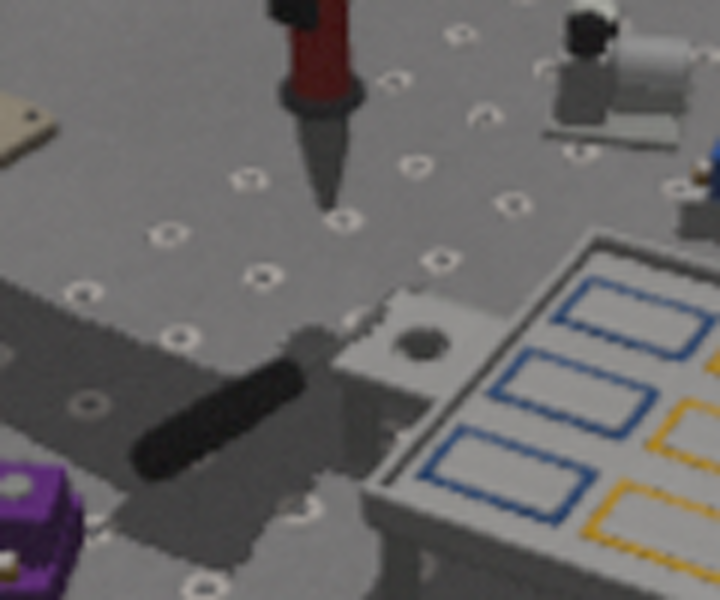

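```bash
python3 - <<'E'
from h import *
plan([468.3,9.0,165],-82.35)
E
```

```text
tcp [425.   -9.8 219.5] lin [ 1.815 -0.43  -1.513] yaw -0.011 j7 -1.44 F [-0.9  0.3 -3.2] w 27.3 t 7.13
```

```bash
python3 -m pendant '[{"linear":[0,-0.43,-0.8],"yaw":0},{"linear":[0.5,-0.43,-1.51],"yaw":0},{"linear":[1.3,-0.43,-1.51],"yaw":0},{"linear":[1.8,-0.43,-1.51],"yaw":0},{"linear":[1.8,-0.43,-1.51],"yaw":0},{"linear":[1.8,-0.43,-1.51],"yaw":0},{"linear":[1.8,-0.43,-1.51],"yaw":0},{"linear":[1.8,-0.43,-1.51],"yaw":0}]' 1
python3 - <<'E'
from h import *
plan([468.3,9,133],-82.35)
d=shot("wrist"); save(d,"w7")
e=shot("scene"); crop(e,140,240,200,320,"s7c",6)
E
```

```text
time_s: 7.8
tool_pos: [469.0, 9.6, 166.8]
tcp_rot: [0.047, 0.706, 0.047, -0.705]
contact_force: [-0.5, 0.1, -3.1]
gripper_width: 26.7
tcp [469.    9.6 166.8] lin [1.128 0.015 0.029] yaw -0.004 j7 -1.58 F [-0.5  0.1 -3.1] w 26.7 t 7.8
```

View pics/w7.png

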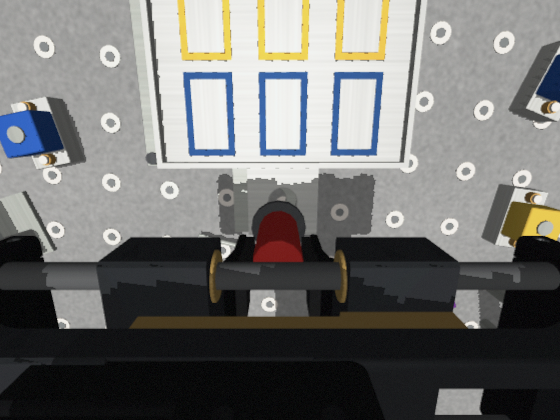

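View pics/s7c.png

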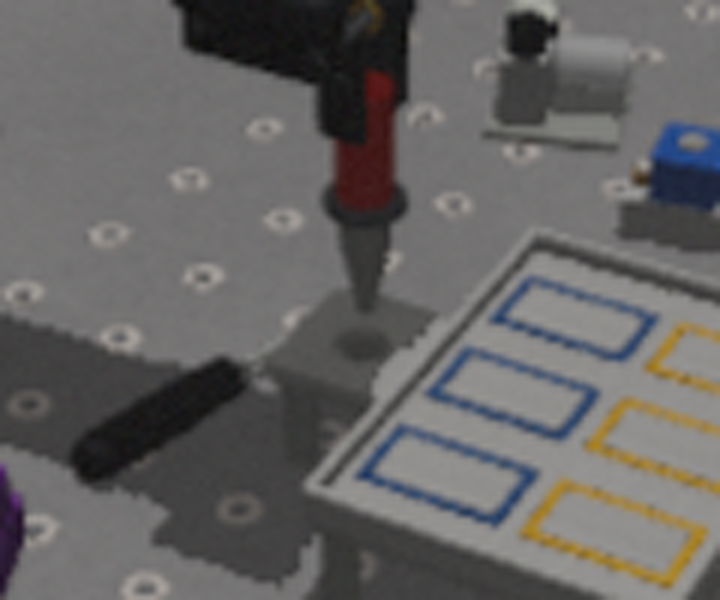

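```bash
python3 -m pendant '[{"linear":[0.3,0.015,0.03],"yaw":0},{"linear":[0.6,0.015,0.03],"yaw":0},{"linear":[0.9,0.015,0.03],"yaw":0},{"linear":[1.1,0.015,0.03],"yaw":0},{"linear":[1.1,0.015,0.03],"yaw":0},{"linear":[1.1,0.015,0.03],"yaw":0}]' 1
python3 - <<'E'
from h import *
plan([467.6,13.8,125],-82.35)
e=shot("scene"); crop(e,140,240,200,320,"s8c",6)
E
```

```text
time_s: 8.4
tool_pos: [467.2, 9.3, 132.0]
tcp_rot: [-0.047, -0.705, -0.047, 0.706]
contact_force: [0.1, 0.7, -3.1]
gripper_width: 27.3
tcp [467.2   9.3 132. ] lin [ 0.233 -0.148 -0.035] yaw 0.002 j7 -1.6 F [ 0.1  0.7 -3.1] w 27.3 t 8.4
```

View pics/s8c.png

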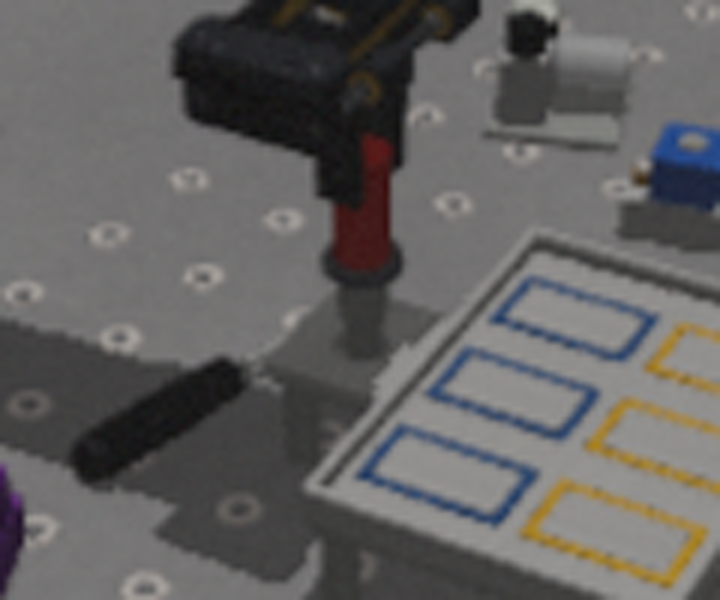

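```bash
python3 -m pendant '[{"linear":[0.1,-0.04,-0.02],"yaw":0},{"linear":[0.2,-0.08,-0.03],"yaw":0},{"linear":[0.3,-0.12,-0.03],"yaw":0},{"linear":[0.4,-0.15,-0.03],"yaw":0},{"linear":[0.4,-0.15,-0.03],"yaw":0},{"linear":[0.4,-0.15,-0.03],"yaw":0}]' 1
python3 - <<'E'
from h import *
plan([467.6,13.8,88.5],-82.35)
E
```

```text
time_s: 8.95
tool_pos: [467.6, 13.6, 120.2]
tcp_rot: [-0.047, -0.705, -0.047, 0.706]
contact_force: [1.9, -1.8, -3.9]
gripper_width: 27.3
tcp [467.6  13.6 120.2] lin [ 1.058 -0.008 -0.002] yaw -0.001 j7 -1.62 F [ 1.9 -1.8 -3.9] w 27.3 t 8.95
```

```bash
python3 -m pendant '[{"linear":[0.1,0,0],"yaw":0},{"linear":[0.2,0,0],"yaw":0},{"linear":[0.3,0,0],"yaw":0},{"linear":[0.4,0,0],"yaw":0},{"linear":[0.4,0,0],"yaw":0},{"linear":[0.4,0,0],"yaw":0}]' 1
python3 - <<'E'
from h import *
plan([467.6,13.8,88.5],-82.35)
print(r.get_state()["ft_torque"])
E
```

```text
time_s: 9.45
tool_pos: [467.4, 13.8, 108.1]
tcp_rot: [-0.047, -0.705, -0.047, 0.706]
contact_force: [-0.1, -2.4, -4.2]
gripper_width: 27.1
tcp [467.4  13.8 108.1] lin [ 0.652  0.    -0.006] yaw 0.001 j7 -1.63 F [-0.1 -2.4 -4.2] w 27.1 t 9.45
[-0.81326368 -0.19879436 -0.03458253]
```

```bash
python3 -m pendant '[{"linear":[0.1,0,0],"yaw":0},{"linear":[0.2,0,0],"yaw":0},{"linear":[0.3,0,0],"yaw":0},{"linear":[0.3,0,0],"yaw":0},{"linear":[0.3,0,0],"yaw":0}]' 1
python3 - <<'E'
from h import *
plan([467.6,13.8,88.5],-82.35)
print(r.get_state()["ft_torque"])
E
```

```text
time_s: 9.87
tool_pos: [467.4, 14.1, 99.1]
tcp_rot: [-0.047, -0.705, -0.047, 0.706]
contact_force: [-0.3, -1.1, -4.8]
gripper_width: 26.9
tcp [467.4  14.1  99.1] lin [ 0.352  0.01  -0.006] yaw 0.003 j7 -1.64 F [-0.3 -1.1 -4.8] w 26.9 t 9.87
[-0.330367   -0.25584965 -0.06621264]
```

```bash
python3 -m pendant '[{"linear":[0.1,0,0],"yaw":0},{"linear":[0.2,0,0],"yaw":0},{"linear":[0.3,0,0],"yaw":0},{"linear":[0.35,0,0],"yaw":0},{"linear":[0.35,0,0],"yaw":0},{"linear":[0.35,0,0],"yaw":0}]' 1
python3 - <<'E'
from h import *
plan([467.6,13.8,88.5],-82.35)
print(r.get_state()["ft_torque"])
e=shot("scene"); crop(e,140,240,200,320,"s9c",6)
E
```

```text
time_s: 10.37
tool_pos: [467.5, 14.0, 88.6]
tcp_rot: [-0.047, -0.705, -0.047, 0.706]
contact_force: [1.5, 0.6, -6.2]
gripper_width: 27.1
tcp [467.5  14.   88.6] lin [ 0.004  0.006 -0.004] yaw 0.003 j7 -1.65 F [ 1.5  0.6 -6.2] w 27.1 t 10.37
[ 0.17006593 -0.1363707  -0.01103427]
```

View pics/s9c.png

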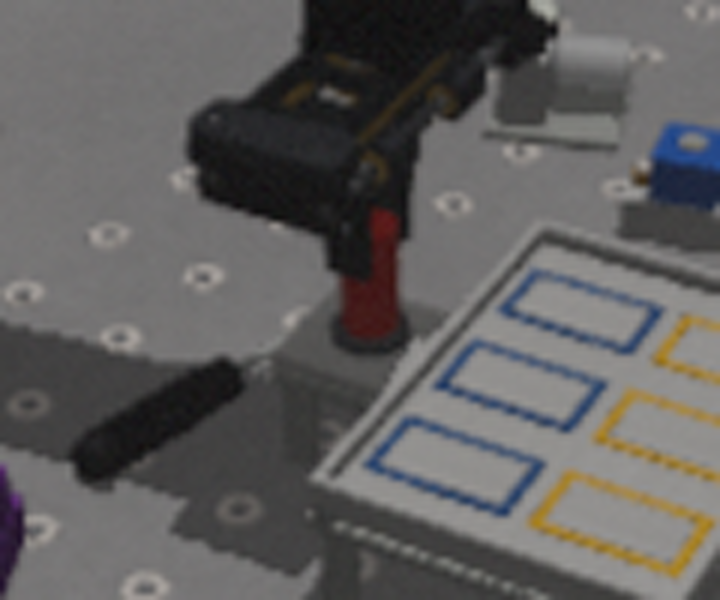

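```bash
python3 -m pendant '[{"linear":[0.05,0,0],"yaw":0},{"linear":[0.1,0,0],"yaw":0},{"linear":[0.1,0,0],"yaw":0}]' 1
python3 - <<'E'
from h import *
plan([467.6,13.8,88.5],-82.35)
print(r.get_state()["ft_torque"])
d=shot("wrist"); crop(d,130,270,200,350,"w10",5); 
E
```

```text
time_s: 10.67
tool_pos: [468.9, 13.8, 88.3]
tcp_rot: [0.048, 0.706, 0.047, -0.705]
contact_force: [-7.2, -1.4, 22.5]
gripper_width: 27.3
tcp [468.9  13.8  88.3] lin [-0.008 -0.006  0.044] yaw -0.001 j7 -1.65 F [-7.2 -1.4 22.5] w 27.3 t 10.67
[-0.17395909  1.90578765 -0.07954778]
```

View pics/w10.png

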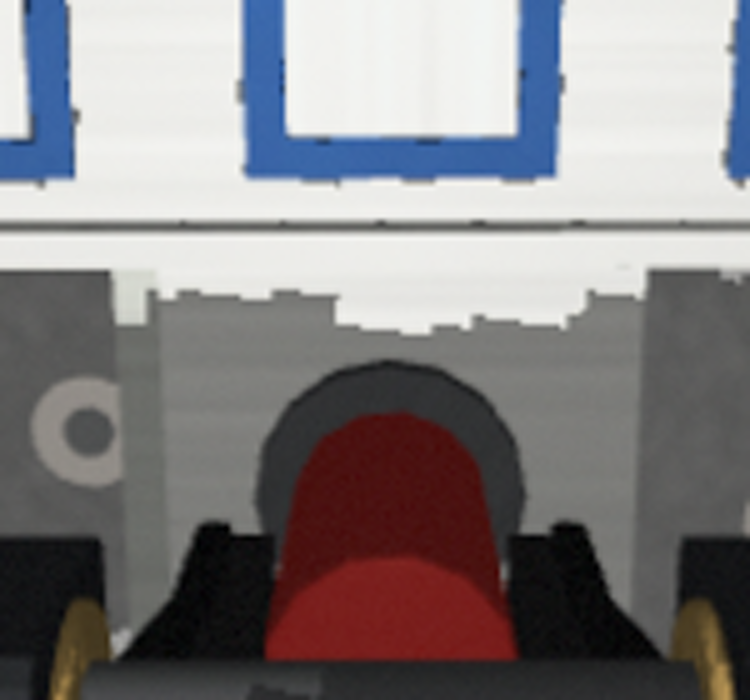

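```bash
python3 -m pendant '[{"linear":[-0.08,0,0],"yaw":0},{"linear":[-0.08,0,0],"yaw":0},{"linear":[-0.08,0,0],"yaw":0},{"linear":[-0.08,0,0],"yaw":0},{"linear":[-0.08,0,0],"yaw":0},{"linear":[-0.08,0,0],"yaw":0},{"linear":[-0.08,0,0],"yaw":0},{"linear":[-0.08,0,0],"yaw":0}]' 0.3
python3 - <<'E'
from h import *
plan([420,8,230],-82.35)
E
```

```text
time_s: 11.38
tool_pos: [467.8, 13.8, 88.3]
tcp_rot: [-0.047, -0.705, -0.047, 0.706]
contact_force: [0.2, -0.8, 0.3]
gripper_width: 60.2
tcp [467.8  13.8  88.3] lin [-4.722 -0.021  1.604] yaw 0.0 j7 -1.65 F [ 0.2 -0.8  0.3] w 60.2 t 11.38
```

```bash
python3 -m pendant '[{"linear":[-0.5,0,0],"yaw":0},{"linear":[-1.5,0,0],"yaw":0},{"linear":[-2.6,0,0],"yaw":0},{"linear":[-3.8,0,0.5],"yaw":0},{"linear":[-4.7,0,1.5],"yaw":0},{"linear":[-4.7,0,1.5],"yaw":0},{"linear":[-4.7,0,1.5],"yaw":0},{"linear":[-4.7,0,1.5],"yaw":0}]' 0
python3 - <<'E'
from h import *
plan([420,8,230],-82.35)
d=shot("wrist"); save(d,"w11")
t=shot("top"); save(t,"t11")
e=shot("scene"); save(e,"s11")
E
```

```text
time_s: 12.05
tool_pos: [423.2, 7.6, 229.0]
tcp_rot: [0.047, 0.706, 0.047, -0.706]
contact_force: [0.1, 0.5, 0.1]
gripper_width: 86.7
tcp [423.2   7.6 229. ] lin [-0.034 -0.028  0.104] yaw -0.004 j7 -1.47 F [0.1 0.5 0.1] w 86.7 t 12.05
```

View pics/w11.png

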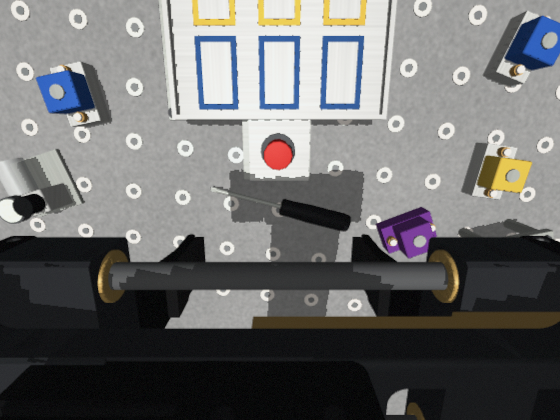

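View pics/t11.png

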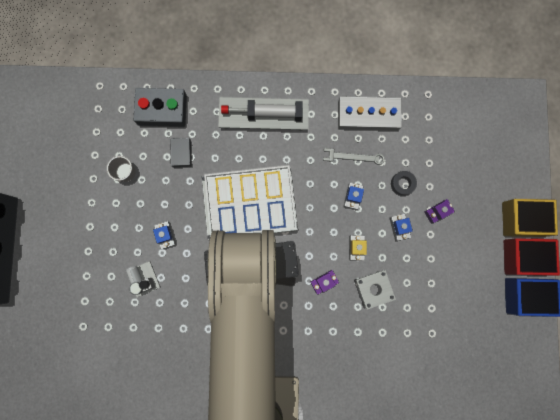

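View pics/s11.png

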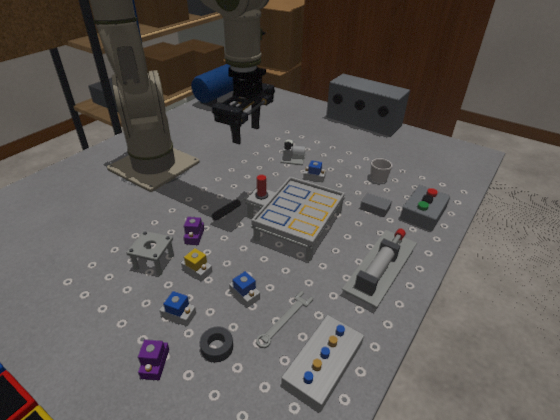

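```bash
cat >> h.py <<'E'
def pads(x,mins=200,z=65,reg=None):
    im=x["image"].astype(int); out=[]
    for nm,m in (("b",(im[...,2]-im[...,0]>50)),("y",(im[...,0]-im[...,2]>70)&(im[...,1]-im[...,2]>40))):
        m=m.astype(np.uint8)
        if reg is not None: k=np.zeros_like(m); k[reg[0]:reg[1],reg[2]:reg[3]]=1; m=m*k
        m=cv2.morphologyEx(m,cv2.MORPH_CLOSE,np.ones((3,3)))
        cs,_=cv2.findContours(m,cv2.RETR_EXTERNAL,cv2.CHAIN_APPROX_NONE)
        for c in cs:
            if cv2.contourArea(c)<mins: continue
            W=np.array([onz(x,(p[0][1],p[0][0]),z)[:2] for p in c],dtype=np.float32)
            (cx,cy),wh,a=cv2.minAreaRect(W); b=cv2.boxPoints(((cx,cy),wh,a)); L=max([b[1]-b[0],b[2]-b[1]],key=np.linalg.norm)
            print(nm,np.round([cx,cy],1),"size",np.round(wh,0),"ang",round((np.degrees(np.arctan2(L[1],L[0]))+90)%180-90,1),"px",c[:,0].mean(0).round(0))
E
python3 - <<'E'
from h import *
d=shot("wrist"); t=shot("top")
print("pads");pads(d,reg=(0,125,160,400)); print("top");pads(t,reg=(150,270,200,310))
print("valve"); pads(d,z=56,mins=300,reg=(0,240,0,160)); pads(d,z=56,mins=300,reg=(0,240,400,560))
print("top valves");
for q in ((215,260,145,185),(180,260,340,420)): pads(t,z=56,mins=50,reg=q)
print(onz(d,(155,278),131))
crop(d,40,140,20,120,"v1",6); crop(d,0,100,480,560,"v2",6); crop(t,175,265,335,425,"v3",7)
E
```

```text
pads
b [559.1 -44.8] size [73. 44.] ang 7.6 px [342.  71.]
b [550.1  22.7] size [73. 44.] ang 7.6 px [280.  71.]
b [541.1  90.1] size [73. 44.] ang 7.6 px [217.  71.]
y [616.8 -36.9] size [21. 44.] ang -82.4 px [345.  14.]
y [607.9  30.2] size [21. 44.] ang -82.4 px [280.  14.]
y [598.9  97.9] size [21. 44.] ang -82.4 px [214.  15.]
top
b [551.9  23.2] size [71. 41.] ang 7.7 px [252. 217.]
y [626.3 101.8] size [73. 43.] ang 7.7 px [224. 190.]
y [635.3  34.5] size [73. 43.] ang 7.7 px [248. 187.]
y [644.5 -33.1] size [73. 44.] ang 7.6 px [273. 184.]
valve
b [499.7 262.9] size [43. 51.] ang -71.6 px [64. 91.]
b [ 619.5 -255.5] size [55. 49.] ang 78.5 px [537.  46.]
y [ 475.9 -272.8] size [41. 62.] ang -0.3 px [509. 174.]
top valves
b [500.9 270. ] size [39. 40.] ang -71.5 px [161. 234.]
b [ 537.9 -397.8] size [39. 40.] ang -76.3 px [404. 226.]
b [ 624.6 -263.3] size [40. 39.] ang 77.1 px [355. 194.]
y [ 476.4 -274.3] size [39. 39.] ang -89.9 px [359. 247.]
[467.87554094  13.52837121 131.        ]
```

View pics/v3.png

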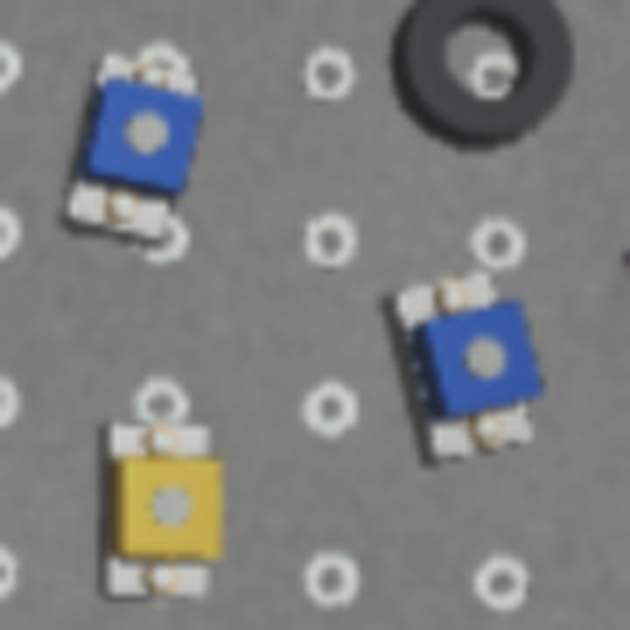

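View pics/v1.png

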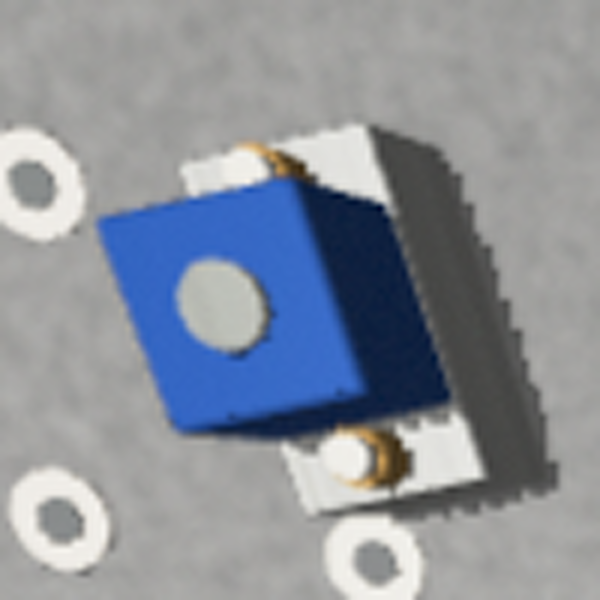

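```bash
python3 - <<'E'
from h import *
d=shot("wrist"); t=shot("top")
print(onz(d,(90.8,57),58)); crop(t,215,260,140,190,"v4",8)
print(onz(t,(174.9+133/7*1,335+147/7),58), tri((d,(90.8,57)),(t,(234.3,161.5))))
plan([500.3,269,120],-71.5)
E
```

```text
[499.45875032 269.2440385   58.        ]
[ 623.92728738 -265.467952     58.        ] [499.58497572 269.14384334  58.17138022]
tcp [423.1   8.  228.7] lin [ 3.628 -8.276 -3.715] yaw -1.805 j7 -1.47 F [-0.8 -0.5 -0.1] w 87.2 t 12.4
```

View pics/v4.png

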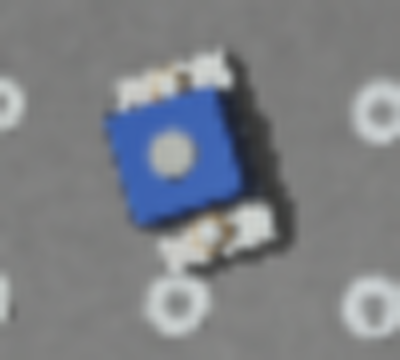

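```bash
python3 -m pendant '[{"linear":[0,-1.2,-0.5],"yaw":-0.5},{"linear":[0,-2.4,-1.1],"yaw":-1.0},{"linear":[0.5,-3.6,-1.7],"yaw":-1.5},{"linear":[1.0,-4.8,-2.2],"yaw":-1.8},{"linear":[2.0,-6.0,-2.8],"yaw":-1.8},{"linear":[3.0,-7.1,-3.3],"yaw":-1.8},{"linear":[3.6,-8.28,-3.7],"yaw":-1.8},{"linear":[3.6,-8.28,-3.7],"yaw":-1.8}]' 0
python3 -m pendant '[{"linear":[0,0,0],"yaw":0},{"linear":[0,0,0],"yaw":0},{"linear":[0,0,0],"yaw":0}]' 0
python3 - <<'E'
from h import *
plan([499.6,269.2,22],-71.5)
d=shot("wrist"); save(d,"w12")
E
```

```text
time_s: 13.07
tool_pos: [498.1, 273.0, 117.4]
tcp_rot: [-0.114, -0.696, -0.115, 0.7]
contact_force: [-1.2, -0.0, 1.1]
gripper_width: 86.9
time_s: 13.32
tool_pos: [500.4, 268.0, 121.5]
tcp_rot: [-0.113, -0.698, -0.113, 0.698]
contact_force: [-0.2, -0.2, 0.5]
gripper_width: 87.3
tcp [500.4 268.  121.5] lin [ 3.318 -0.047  0.014] yaw -0.015 j7 -2.06 F [-0.2 -0.2  0.5] w 87.3 t 13.32
```

View pics/w12.png

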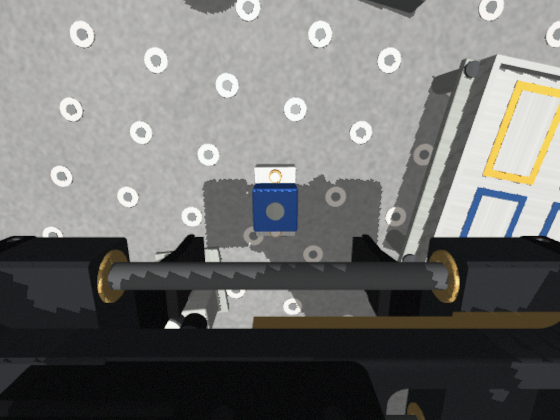

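```bash
python3 -m pendant '[{"linear":[0.8,-0.04,0.02],"yaw":0},{"linear":[1.8,-0.04,0.02],"yaw":0},{"linear":[2.7,-0.04,0.02],"yaw":0},{"linear":[3.2,-0.04,0.02],"yaw":0},{"linear":[3.3,-0.04,0.02],"yaw":0},{"linear":[3.3,-0.04,0.02],"yaw":0}]' 0
python3 -m pendant '[{"linear":[0,0,0],"yaw":0},{"linear":[0,0,0],"yaw":0},{"linear":[0,0,0],"yaw":0},{"linear":[0,0,0],"yaw":0},{"linear":[0,0,0],"yaw":0},{"linear":[0,0,0],"yaw":0},{"linear":[0,0,0],"yaw":0},{"linear":[0,0,0],"yaw":0}]' 1
python3 -m pendant '[{"linear":[0,0,0],"yaw":0},{"linear":[0,0,0],"yaw":0},{"linear":[0,0,0],"yaw":0}]' 1
```

```text
time_s: 13.87
tool_pos: [499.4, 269.0, 22.6]
tcp_rot: [-0.113, -0.698, -0.113, 0.698]
contact_force: [-0.1, 0.1, 0.6]
gripper_width: 87.2
time_s: 14.53
tool_pos: [499.2, 269.7, 22.4]
tcp_rot: [0.113, 0.698, 0.113, -0.698]
contact_force: [-0.5, 0.3, 0.0]
gripper_width: 41.6
time_s: 14.78
tool_pos: [499.2, 269.8, 22.4]
tcp_rot: [0.113, 0.698, 0.113, -0.698]
contact_force: [-0.4, 0.2, -0.1]
gripper_width: 39.8
```

```bash
python3 - <<'E'
from h import *
plan([541.2,90.3,150],-82.35)
E
```

```text
tcp [499.2 269.8  22.4] lin [-4.252  6.118  0.566] yaw 1.801 j7 -2.14 F [-0.4  0.2 -0.1] w 39.8 t 14.78
```

```bash
python3 -m pendant '[{"linear":[-1.0,0,0],"yaw":0},{"linear":[-2.2,0,0],"yaw":0},{"linear":[-3.4,0.4,0],"yaw":0.4},{"linear":[-4.25,1.4,0.1],"yaw":0.8},{"linear":[-4.25,2.6,0.2],"yaw":1.2},{"linear":[-4.25,3.8,0.3],"yaw":1.6},{"linear":[-4.25,5.0,0.45],"yaw":1.8},{"linear":[-4.25,6.1,0.57],"yaw":1.8}]' 1
python3 -m pendant '[{"linear":[0,0,0],"yaw":0},{"linear":[0,0,0],"yaw":0},{"linear":[0,0,0],"yaw":0},{"linear":[0,0,0],"yaw":0}]' 1
python3 - <<'E'
from h import *
plan([541.2,90.3,90],-82.35)
d=shot("wrist"); save(d,"w13")
E
```

```text
time_s: 15.45
tool_pos: [540.8, 88.1, 149.7]
tcp_rot: [-0.047, -0.705, -0.046, 0.706]
contact_force: [0.8, 0.1, -3.1]
gripper_width: 39.7
time_s: 15.78
tool_pos: [540.4, 92.1, 149.8]
tcp_rot: [-0.048, -0.705, -0.048, 0.706]
contact_force: [-0.8, 1.4, -3.6]
gripper_width: 39.7
tcp [540.4  92.1 149.8] lin [ 1.993  0.064 -0.018] yaw 0.019 j7 -1.86 F [-0.8  1.4 -3.6] w 39.7 t 15.78
```

View pics/w13.png

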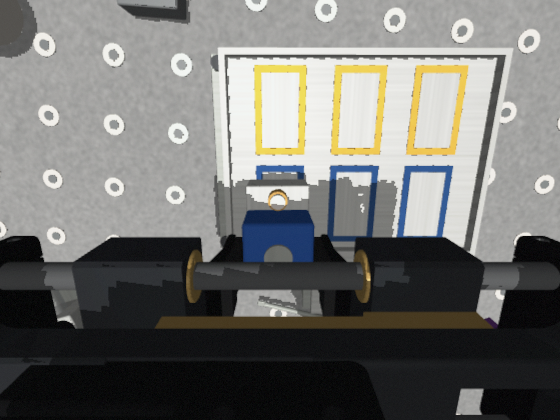

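```bash
python3 -m pendant '[{"linear":[0.5,0.06,-0.02],"yaw":0},{"linear":[1.2,0.06,-0.02],"yaw":0},{"linear":[1.7,0.06,-0.02],"yaw":0},{"linear":[1.95,0.06,-0.02],"yaw":0},{"linear":[1.95,0.06,-0.02],"yaw":0},{"linear":[1.95,0.06,-0.02],"yaw":0}]' 1
python3 - <<'E'
from h import *
plan([541.2,90.3,87.4],-82.35)
d=shot("wrist"); save(d,"w14")
E
```

```text
time_s: 16.33
tool_pos: [541.7, 89.8, 91.8]
tcp_rot: [0.047, 0.706, 0.048, -0.705]
contact_force: [-0.4, -0.3, -1.9]
gripper_width: 39.4
tcp [541.7  89.8  91.8] lin [ 0.146 -0.019  0.015] yaw 0.012 j7 -1.9 F [-0.4 -0.3 -1.9] w 39.4 t 16.33
```

View pics/w14.png

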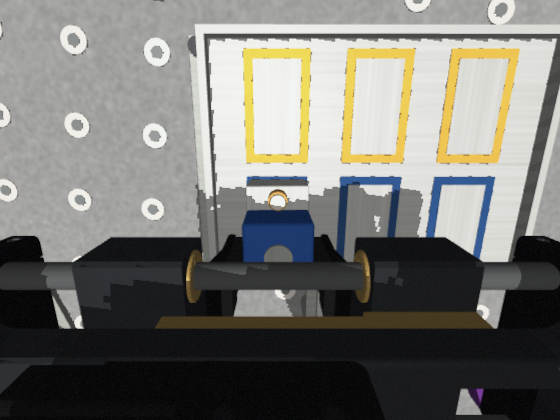

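```bash
python3 -m pendant '[{"linear":[0.07,-0.01,0],"yaw":0},{"linear":[0.14,-0.01,0],"yaw":0},{"linear":[0.14,-0.01,0],"yaw":0},{"linear":[0.14,-0.01,0],"yaw":0}]' 1
python3 -m pendant '[{"linear":[0,0,0],"yaw":0},{"linear":[0,0,0],"yaw":0},{"linear":[0,0,0],"yaw":0},{"linear":[0,0,0],"yaw":0}]' 0.42
python3 - <<'E'
from h import *
plan([476.3,-274,250],-90)
E
```

```text
time_s: 16.72
tool_pos: [541.8, 89.3, 87.5]
tcp_rot: [0.047, 0.706, 0.047, -0.705]
contact_force: [-0.4, 0.2, -3.0]
gripper_width: 39.6
time_s: 17.05
tool_pos: [541.9, 89.3, 87.5]
tcp_rot: [0.047, 0.706, 0.047, -0.705]
contact_force: [0.4, 0.5, 0.2]
gripper_width: 49.4
tcp [541.9  89.3  87.5] lin [-5.418 11.712  3.777] yaw 1.275 j7 -1.9 F [0.4 0.5 0.2] w 49.4 t 17.05
```

```bash
python3 -m pendant '[{"linear":[-0.6,0,0],"yaw":0},{"linear":[-1.8,0,0],"yaw":0},{"linear":[-3.0,0,0],"yaw":0},{"linear":[-3.7,0,0],"yaw":0},{"linear":[-3.7,0,0],"yaw":0},{"linear":[-3.7,0,0],"yaw":0}]' 0.4
python3 - <<'E'
from h import *
plan([624,-264,150],-102.9)
d=shot("wrist"); save(d,"w15"); t=shot("top")
for q in ((215,260,145,185),(180,260,340,420)): pads(t,z=56,mins=50,reg=q)
E
```

```text
time_s: 17.55
tool_pos: [542.4, 89.4, 199.3]
tcp_rot: [0.047, 0.706, 0.047, -0.705]
contact_force: [0.1, 0.3, -0.2]
gripper_width: 52.0
tcp [542.4  89.4 199.3] lin [ 1.652 12.036 -1.126] yaw 3.423 j7 -1.83 F [ 0.1  0.3 -0.2] w 52.0 t 17.55
b [ 537.9 -397.8] size [39. 39.] ang -76.4 px [404. 226.]
b [ 624.6 -263.3] size [40. 39.] ang 77.1 px [355. 194.]
y [ 476.4 -274.3] size [39. 39.] ang -89.9 px [359. 247.]
```

View pics/w15.png

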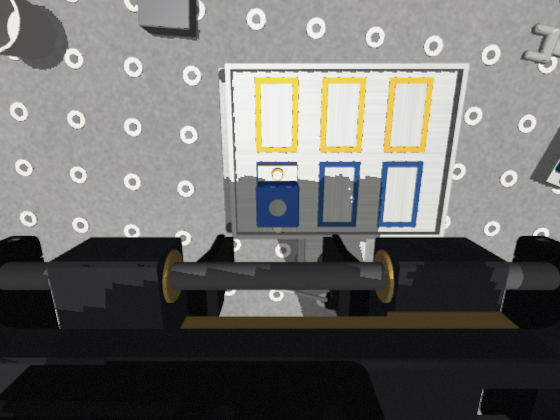

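```bash
python3 -m pendant '[{"linear":[0,1.0,-0.1],"yaw":0.5},{"linear":[0,2.3,-0.2],"yaw":1.0},{"linear":[0,3.6,-0.4],"yaw":1.5},{"linear":[0,4.9,-0.5],"yaw":2.0},{"linear":[0,6.2,-0.6],"yaw":2.5},{"linear":[0,7.5,-0.7],"yaw":3.0},{"linear":[0.3,8.8,-0.85],"yaw":3.4},{"linear":[0.8,10.1,-1.0],"yaw":3.4}]' 0
python3 - <<'E'
from h import *
plan([624.3,-264,120],-102.9)
E
```

```text
time_s: 18.32
tool_pos: [612.0, -208.9, 173.9]
tcp_rot: [-0.079, 0.703, -0.08, -0.702]
contact_force: [0.4, 0.7, 0.7]
gripper_width: 86.1
tcp [ 612.  -208.9  173.9] lin [ 1.799  1.698 -0.811] yaw -0.004 j7 -1.71 F [0.4 0.7 0.7] w 86.1 t 18.32
```

```bash
python3 -m pendant '[{"linear":[0.8,1.0,-0.4],"yaw":0},{"linear":[1.8,1.65,-0.8],"yaw":0},{"linear":[1.8,1.65,-0.8],"yaw":0},{"linear":[1.8,1.65,-0.8],"yaw":0},{"linear":[1.8,1.65,-0.8],"yaw":0}]' 0
python3 - <<'E'
from h import *
d=shot("wrist"); save(d,"w16"); pads(d,z=56,mins=300,reg=(140,260,230,330))
plan([624.3,-264,22.5],-102.9)
E
```

```text
time_s: 18.73
tool_pos: [624.0, -259.0, 119.6]
tcp_rot: [0.079, -0.702, 0.078, 0.703]
contact_force: [1.1, 0.5, 0.5]
gripper_width: 87.2
b [ 626.4 -264.6] size [39. 43.] ang -12.8 px [283. 207.]
tcp [ 624.6 -258.6  120.7] lin [ 3.274  0.18  -0.028] yaw 0.043 j7 -1.66 F [0.1 0.1 0.7] w 87.5 t 18.78
```

View pics/w16.png

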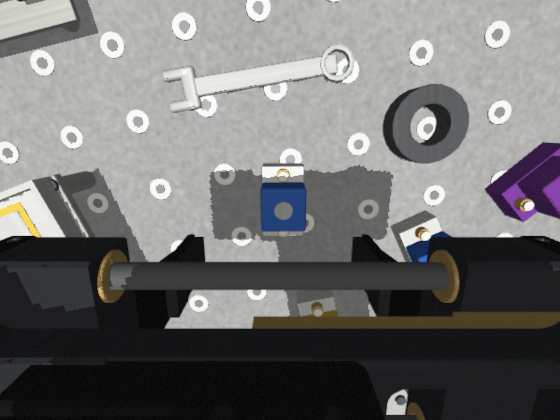

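```bash
python3 -m pendant '[{"linear":[0.7,0.17,-0.02],"yaw":0},{"linear":[1.7,0.17,-0.02],"yaw":0},{"linear":[2.7,0.17,-0.02],"yaw":0},{"linear":[3.2,0.17,-0.02],"yaw":0},{"linear":[3.26,0.17,-0.02],"yaw":0},{"linear":[3.26,0.17,-0.02],"yaw":0},{"linear":[3.26,0.17,-0.02],"yaw":0}]' 0
python3 -m pendant '[{"linear":[0,0,0],"yaw":0},{"linear":[0,0,0],"yaw":0},{"linear":[0,0,0],"yaw":0},{"linear":[0,0,0],"yaw":0},{"linear":[0,0,0],"yaw":0},{"linear":[0,0,0],"yaw":0},{"linear":[0,0,0],"yaw":0},{"linear":[0,0,0],"yaw":0}]' 1
python3 -m pendant '[{"linear":[0,0,0],"yaw":0},{"linear":[0,0,0],"yaw":0},{"linear":[0,0,0],"yaw":0}]' 1
python3 - <<'E'
from h import *
plan([550.4,23.0,150],-82.35)
E
```

```text
time_s: 19.37
tool_pos: [625.1, -265.2, 24.9]
tcp_rot: [-0.078, 0.704, -0.079, -0.702]
contact_force: [0.2, -0.1, 1.0]
gripper_width: 87.2
time_s: 20.03
tool_pos: [623.6, -265.3, 22.6]
tcp_rot: [-0.079, 0.703, -0.078, -0.703]
contact_force: [1.3, 1.9, 1.3]
gripper_width: 41.7
time_s: 20.28
tool_pos: [623.7, -265.3, 22.6]
tcp_rot: [-0.079, 0.703, -0.078, -0.703]
contact_force: [-0.5, 1.1, -0.6]
gripper_width: 39.2
tcp [ 623.7 -265.3   22.6] lin [-4.247 -8.834  4.502] yaw -3.399 j7 -1.68 F [-0.5  1.1 -0.6] w 39.2 t 20.28
```

```bash
python3 -m pendant '[{"linear":[-1.0,0,0],"yaw":0},{"linear":[-2.2,0,0],"yaw":0},{"linear":[-3.4,-0.4,0.2],"yaw":-0.5},{"linear":[-4.25,-1.3,0.6],"yaw":-1.0},{"linear":[-4.25,-2.4,1.2],"yaw":-1.5},{"linear":[-4.25,-3.6,1.8],"yaw":-2.0},{"linear":[-4.25,-4.8,2.4],"yaw":-2.6},{"linear":[-4.25,-6.0,3.0],"yaw":-3.1}]' 1
python3 - <<'E'
from h import *
plan([550.4,23.0,150],-82.35)
E
```

```text
time_s: 20.95
tool_pos: [574.6, -68.5, 150.0]
tcp_rot: [-0.037, -0.706, -0.037, 0.706]
contact_force: [0.7, 0.2, -1.5]
gripper_width: 39.0
tcp [574.6 -68.5 150. ] lin [-3.000e-03 -3.118e+00  4.820e-01] yaw -0.273 j7 -1.61 F [ 0.7  0.2 -1.5] w 39.0 t 20.95
```

```bash
python3 -m pendant '[{"linear":[0,-1.0,0.2],"yaw":-0.27},{"linear":[0,-2.2,0.35],"yaw":-0.27},{"linear":[0,-3.05,0.48],"yaw":-0.27},{"linear":[0,-3.05,0.48],"yaw":-0.27},{"linear":[0,-3.05,0.48],"yaw":-0.27},{"linear":[0,-3.05,0.48],"yaw":-0.27}]' 1
python3 - <<'E'
from h import *
plan([550.4,22.8,91],-82.35)
E
```

```text
time_s: 21.45
tool_pos: [552.0, 18.6, 149.9]
tcp_rot: [-0.046, -0.706, -0.046, 0.706]
contact_force: [-1.0, -0.3, -1.8]
gripper_width: 39.5
tcp [552.   18.6 149.9] lin [ 1.963 -0.148  0.033] yaw -0.036 j7 -1.73 F [-1.  -0.3 -1.8] w 39.5 t 21.45
```

```bash
python3 -m pendant '[{"linear":[0,-0.08,0.02],"yaw":-0.03},{"linear":[0,-0.12,0.03],"yaw":-0.03},{"linear":[0,-0.12,0.03],"yaw":-0.03}]' 1
python3 - <<'E'
from h import *
plan([550.4,22.8,91],-82.35)
d=shot("wrist"); save(d,"w17")
E
```

```text
time_s: 21.7
tool_pos: [550.6, 22.6, 149.9]
tcp_rot: [-0.047, -0.705, -0.047, 0.706]
contact_force: [0.1, -0.9, -2.3]
gripper_width: 39.4
tcp [550.6  22.6 149.9] lin [ 1.964 -0.008  0.004] yaw -0.009 j7 -1.73 F [ 0.1 -0.9 -2.3] w 39.4 t 21.7
```

View pics/w17.png

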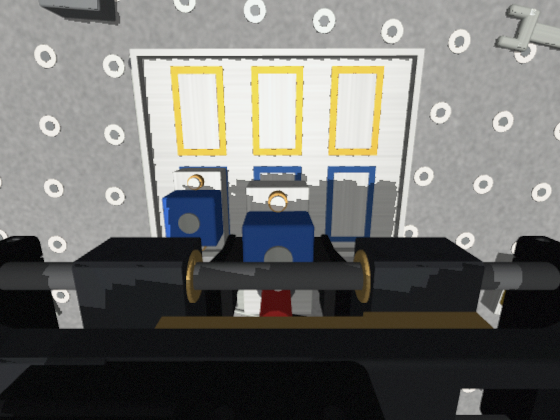

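```bash
python3 -m pendant '[{"linear":[0.5,0,0],"yaw":0},{"linear":[1.2,0,0],"yaw":0},{"linear":[1.7,0,0],"yaw":0},{"linear":[1.95,0,0],"yaw":0},{"linear":[2.05,0,0],"yaw":0},{"linear":[2.07,0,0],"yaw":0},{"linear":[2.07,0,0],"yaw":0},{"linear":[2.07,0,0],"yaw":0}]' 1
python3 - <<'E'
from h import *
plan([550.4,22.8,87.6],-82.35)
d=shot("wrist"); save(d,"w18")
E
```

```text
time_s: 22.42
tool_pos: [551.2, 23.1, 88.8]
tcp_rot: [0.047, 0.706, 0.047, -0.705]
contact_force: [0.1, 0.2, -1.9]
gripper_width: 39.5
tcp [551.2  23.1  88.8] lin [0.04  0.006 0.027] yaw -0.0 j7 -1.77 F [ 0.1  0.2 -1.9] w 39.5 t 22.42
```

View pics/w18.png

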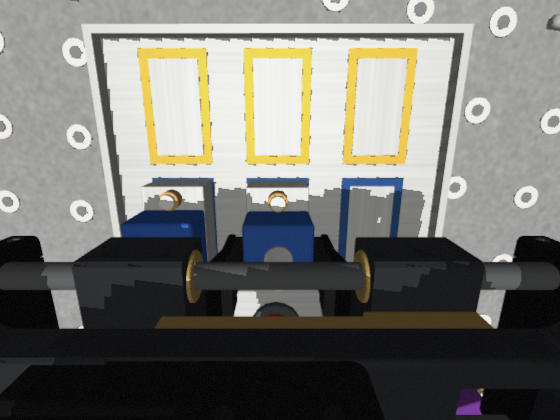

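```bash
python3 -m pendant '[{"linear":[0.05,0,0],"yaw":0},{"linear":[0.05,0,0],"yaw":0},{"linear":[0.05,0,0],"yaw":0}]' 1
python3 -m pendant '[{"linear":[0,0,0],"yaw":0},{"linear":[0,0,0],"yaw":0},{"linear":[0,0,0],"yaw":0},{"linear":[0,0,0],"yaw":0}]' 0.42
python3 -m pendant '[{"linear":[-0.6,0,0],"yaw":0},{"linear":[-1.8,0,0],"yaw":0},{"linear":[-3.0,0,0],"yaw":0},{"linear":[-3.7,0,0],"yaw":0},{"linear":[-3.7,0,0],"yaw":0},{"linear":[-3.7,0,0],"yaw":0}]' 0.42
python3 - <<'E'
from h import *
plan([537.5,-399,150],-76.4)
d=shot("wrist"); save(d,"w19"); t=shot("top")
for q in ((180,260,340,420),): pads(t,z=56,mins=50,reg=q)
E
```

```text
time_s: 22.72
tool_pos: [551.3, 23.2, 87.4]
tcp_rot: [0.047, 0.706, 0.047, -0.705]
contact_force: [-1.5, 0.0, 5.7]
gripper_width: 39.5
time_s: 23.05
tool_pos: [550.4, 23.0, 86.3]
tcp_rot: [-0.047, -0.705, -0.047, 0.706]
contact_force: [-0.6, -0.2, 0.2]
gripper_width: 49.8
time_s: 23.55
tool_pos: [551.1, 23.1, 198.3]
tcp_rot: [0.047, 0.706, 0.047, -0.705]
contact_force: [0.1, -1.4, -0.5]
gripper_width: 50.5
tcp [551.1  23.1 198.3] lin [ 1.616 13.882  2.324] yaw -0.993 j7 -1.71 F [ 0.1 -1.4 -0.5] w 50.5 t 23.55
b [ 561.  -370.5] size [39. 40.] ang -76.3 px [394. 217.]
y [ 476.4 -274.3] size [39. 39.] ang -89.9 px [359. 247.]
```

View pics/w19.png

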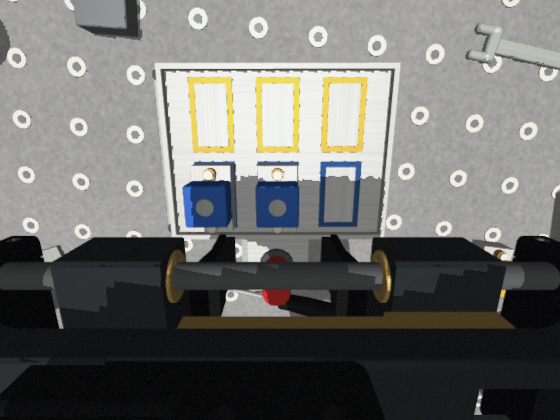

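```bash
python3 - <<'E'
from h import *
plan([560.2,-372,150],-76.3)
E
python3 -m pendant '[{"linear":[0,1.0,0.1],"yaw":0},{"linear":[0,2.3,0.2],"yaw":-0.5},{"linear":[0,3.6,0.4],"yaw":-1.0},{"linear":[0,4.9,0.5],"yaw":-1.0},{"linear":[0,6.2,0.6],"yaw":-1.0},{"linear":[0,7.5,0.7],"yaw":-1.0},{"linear":[0.3,8.8,0.85],"yaw":-1.0},{"linear":[0.8,10.1,1.0],"yaw":-1.0}]' 0
python3 - <<'E'
from h import *
plan([560.2,-372,120],-76.3)
t=shot("top")
for q in ((180,260,340,420),): pads(t,z=56,mins=50,reg=q)
E
```

```text
tcp [550.   22.8 196.3] lin [ 1.545 13.089  1.41 ] yaw -1.009 j7 -1.71 F [-1.2 -0.2  0.1] w 50.4 t 23.65
time_s: 24.32
tool_pos: [561.0, -283.0, 173.0]
tcp_rot: [0.084, 0.702, 0.084, -0.702]
contact_force: [0.7, -0.1, -0.2]
gripper_width: 85.8
tcp [ 561. -283.  173.] lin [1.768 2.877 0.727] yaw -0.008 j7 -1.12 F [ 0.7 -0.1 -0.2] w 85.8 t 24.32
```

```bash
python3 -m pendant '[{"linear":[0.4,1.0,0.2],"yaw":0},{"linear":[1.2,2.2,0.5],"yaw":0},{"linear":[1.7,2.8,0.72],"yaw":0},{"linear":[1.7,2.8,0.72],"yaw":0},{"linear":[1.7,2.8,0.72],"yaw":0},{"linear":[1.7,2.8,0.72],"yaw":0},{"linear":[1.7,2.8,0.72],"yaw":0}]' 0
python3 - <<'E'
from h import *
d=shot("wrist"); save(d,"w20"); pads(d,z=56,mins=300,reg=(140,260,230,330))
plan([560.2,-372,22.5],-76.3)
E
```

```text
time_s: 24.95
tool_pos: [560.8, -365.9, 122.9]
tcp_rot: [0.085, 0.702, 0.085, -0.702]
contact_force: [0.9, 0.5, 0.4]
gripper_width: 86.8
b [ 562.7 -370.5] size [43. 39.] ang 13.7 px [283. 209.]
tcp [ 560.9 -366.1  123.3] lin [3.359 0.184 0.071] yaw 0.012 j7 -1.02 F [ 0.3 -0.9 -0.2] w 87.2 t 25.0
```

View pics/w20.png

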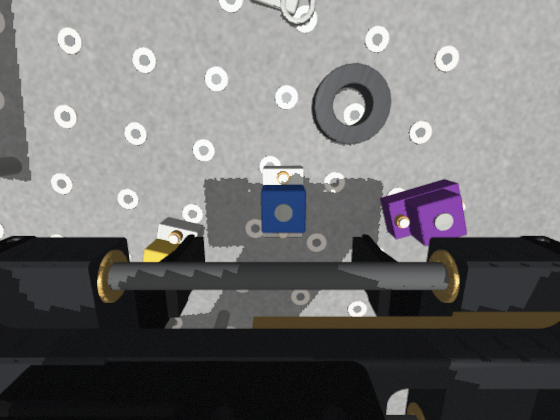

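```bash
python3 -m pendant '[{"linear":[0.7,0.15,0.06],"yaw":0},{"linear":[1.7,0.15,0.06],"yaw":0},{"linear":[2.7,0.15,0.06],"yaw":0},{"linear":[3.2,0.15,0.06],"yaw":0},{"linear":[3.33,0.15,0.06],"yaw":0},{"linear":[3.33,0.15,0.06],"yaw":0},{"linear":[3.33,0.15,0.06],"yaw":0}]' 0
python3 -m pendant '[{"linear":[0,0,0],"yaw":0},{"linear":[0,0,0],"yaw":0},{"linear":[0,0,0],"yaw":0},{"linear":[0,0,0],"yaw":0},{"linear":[0,0,0],"yaw":0},{"linear":[0,0,0],"yaw":0},{"linear":[0,0,0],"yaw":0},{"linear":[0,0,0],"yaw":0}]' 1
python3 -m pendant '[{"linear":[0,0,0],"yaw":0},{"linear":[0,0,0],"yaw":0},{"linear":[0,0,0],"yaw":0}]' 1
python3 - <<'E'
from h import *
plan([559.3,-44.8,150],-82.35)
E
```

```text
time_s: 25.58
tool_pos: [560.4, -372.5, 24.5]
tcp_rot: [0.085, 0.703, 0.084, -0.701]
contact_force: [0.0, -0.3, -0.3]
gripper_width: 87.1
time_s: 26.25
tool_pos: [559.3, -372.4, 22.7]
tcp_rot: [-0.084, -0.702, -0.084, 0.702]
contact_force: [-0.8, 2.1, 1.3]
gripper_width: 41.5
time_s: 26.5
tool_pos: [559.3, -372.3, 22.7]
tcp_rot: [-0.084, -0.702, -0.084, 0.702]
contact_force: [-0.5, 0.3, 1.0]
gripper_width: 39.5
tcp [ 559.3 -372.3   22.7] lin [ -4.243 -10.609  -2.578] yaw 1.001 j7 -1.05 F [-0.5  0.3  1. ] w 39.5 t 26.5
```

```bash
python3 -m pendant '[{"linear":[-1.0,0,0],"yaw":0},{"linear":[-2.2,0,0],"yaw":0},{"linear":[-3.4,-0.4,-0.1],"yaw":0.3},{"linear":[-4.25,-1.4,-0.3],"yaw":0.6},{"linear":[-4.25,-2.6,-0.6],"yaw":1.0},{"linear":[-4.25,-3.8,-0.9],"yaw":1.0},{"linear":[-4.25,-5.1,-1.2],"yaw":1.0},{"linear":[-4.25,-6.4,-1.5],"yaw":1.0}]' 1
python3 - <<'E'
from h import *
plan([559.3,-44.8,150],-82.35)
E
```

```text
time_s: 27.17
tool_pos: [557.1, -173.7, 150.0]
tcp_rot: [-0.047, -0.705, -0.047, 0.706]
contact_force: [1.0, 0.2, -2.8]
gripper_width: 39.7
tcp [ 557.1 -173.7  150. ] lin [-3.00e-03 -4.25e+00 -6.43e-01] yaw -0.006 j7 -1.38 F [ 1.   0.2 -2.8] w 39.7 t 27.17
```

```bash
python3 -m pendant '[{"linear":[0,-1.2,-0.2],"yaw":0},{"linear":[0,-2.4,-0.4],"yaw":0},{"linear":[0,-3.5,-0.6],"yaw":0},{"linear":[0,-4.0,-0.62],"yaw":0},{"linear":[0,-4.0,-0.62],"yaw":0},{"linear":[0,-4.0,-0.62],"yaw":0},{"linear":[0,-4.0,-0.62],"yaw":0},{"linear":[0,-4.0,-0.62],"yaw":0}]' 1
python3 - <<'E'
from h import *
plan([559.3,-44.8,87.7],-82.35)
d=shot("wrist"); save(d,"w21")
E
```

```text
time_s: 27.83
tool_pos: [560.1, -55.4, 149.9]
tcp_rot: [-0.047, -0.705, -0.046, 0.706]
contact_force: [-0.5, -0.6, -2.4]
gripper_width: 39.6
tcp [560.1 -55.4 149.9] lin [ 2.074 -0.356 -0.022] yaw -0.02 j7 -1.59 F [-0.5 -0.6 -2.4] w 39.6 t 27.83
```

View pics/w21.png

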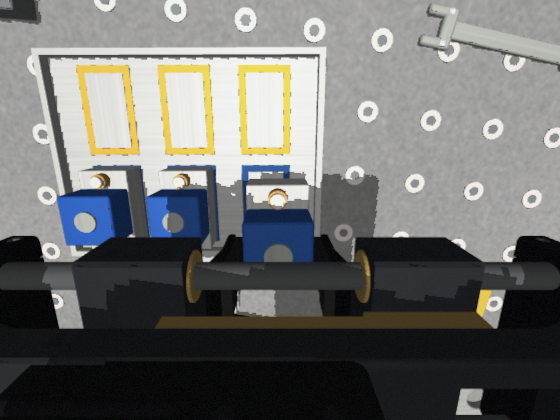

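```bash
python3 -m pendant '[{"linear":[0,-0.15,0],"yaw":0},{"linear":[0,-0.3,0],"yaw":0},{"linear":[0,-0.33,0],"yaw":0},{"linear":[0,-0.33,0],"yaw":0},{"linear":[0,-0.33,0],"yaw":0}]' 1
python3 - <<'E'
from h import *
plan([559.3,-44.8,87.7],-82.35)
E
```

```text
time_s: 28.3
tool_pos: [558.9, -44.0, 150.2]
tcp_rot: [0.047, 0.706, 0.047, -0.706]
contact_force: [0.2, -0.7, -2.8]
gripper_width: 39.7
tcp [558.9 -44.  150.2] lin [ 2.084  0.029 -0.011] yaw 0.002 j7 -1.61 F [ 0.2 -0.7 -2.8] w 39.7 t 28.3
```

```bash
python3 -m pendant '[{"linear":[0.5,0.03,0],"yaw":0},{"linear":[1.2,0.03,0],"yaw":0},{"linear":[1.7,0.03,0],"yaw":0},{"linear":[1.95,0.03,0],"yaw":0},{"linear":[2.05,0.03,0],"yaw":0},{"linear":[2.07,0.03,0],"yaw":0},{"linear":[2.07,0.03,0],"yaw":0},{"linear":[2.07,0.03,0],"yaw":0}]' 1
python3 - <<'E'
from h import *
plan([559.3,-44.8,87.7],-82.35)
d=shot("wrist"); save(d,"w22")
E
```

```text
time_s: 28.97
tool_pos: [559.6, -44.9, 89.0]
tcp_rot: [0.047, 0.706, 0.047, -0.705]
contact_force: [-0.4, -0.2, -2.9]
gripper_width: 39.8
tcp [559.6 -44.9  89. ] lin [ 0.043 -0.006  0.011] yaw -0.0 j7 -1.64 F [-0.4 -0.2 -2.9] w 39.8 t 28.97
```

View pics/w22.png

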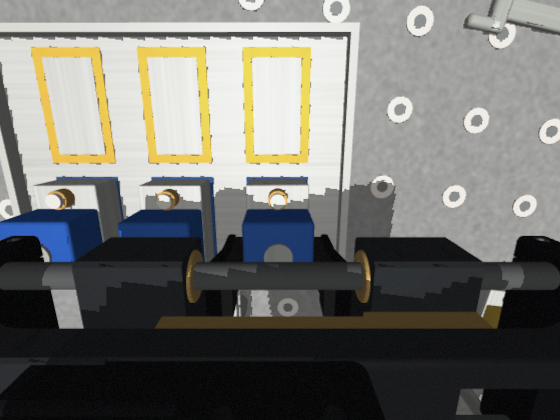

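```bash
python3 -m pendant '[{"linear":[0.04,0,0],"yaw":0},{"linear":[0.04,0,0],"yaw":0},{"linear":[0.04,0,0],"yaw":0}]' 1
python3 -m pendant '[{"linear":[0,0,0],"yaw":0},{"linear":[0,0,0],"yaw":0},{"linear":[0,0,0],"yaw":0},{"linear":[0,0,0],"yaw":0}]' 0.42
python3 -m pendant '[{"linear":[-0.6,0,0],"yaw":0},{"linear":[-1.8,0,0],"yaw":0},{"linear":[-3.0,0,0],"yaw":0},{"linear":[-3.7,0,0],"yaw":0},{"linear":[-3.7,0,0],"yaw":0},{"linear":[-3.7,0,0],"yaw":0}]' 0.42
python3 - <<'E'
from h import *
d=shot("wrist"); save(d,"w23"); t=shot("top")
for q in ((180,280,300,420),): pads(t,z=56,mins=50,reg=q)
plan([475.6,-274.8,150],-89.9)
E
```

```text
time_s: 29.27
tool_pos: [559.6, -44.9, 87.6]
tcp_rot: [0.047, 0.706, 0.047, -0.705]
contact_force: [-0.5, -0.6, 2.5]
gripper_width: 39.5
time_s: 29.6
tool_pos: [558.9, -45.0, 86.8]
tcp_rot: [-0.047, -0.705, -0.047, 0.706]
contact_force: [0.1, -0.4, -0.0]
gripper_width: 49.6
time_s: 30.1
tool_pos: [559.6, -44.9, 198.8]
tcp_rot: [0.047, 0.706, 0.047, -0.705]
contact_force: [-0.9, -0.4, -0.2]
gripper_width: 50.6
y [ 476.4 -274.3] size [39. 39.] ang -89.9 px [359. 247.]
tcp [558.4 -45.1 196.7] lin [1.562 7.223 3.751] yaw 1.258 j7 -1.58 F [ 0.4 -1.2  0.4] w 50.2 t 30.2
```

View pics/w23.png

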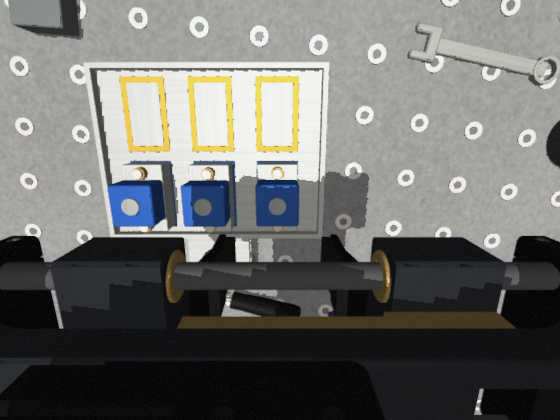

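```bash
python3 -m pendant '[{"linear":[0,1.0,0.5],"yaw":0.3},{"linear":[0,2.1,1.0],"yaw":0.6},{"linear":[0,3.2,1.6],"yaw":0.9},{"linear":[0,4.3,2.2],"yaw":1.25},{"linear":[0.5,5.4,2.8],"yaw":1.25},{"linear":[1.5,6.5,3.4],"yaw":1.25},{"linear":[1.5,7.1,3.7],"yaw":1.25},{"linear":[1.5,7.1,3.7],"yaw":1.25}]' 0
python3 - <<'E'
from h import *
plan([475.6,-274.8,120],-89.9)
E
```

```text
time_s: 30.87
tool_pos: [472.4, -276.2, 149.0]
tcp_rot: [0.002, -0.705, 0.001, 0.709]
contact_force: [-0.7, -1.2, 0.6]
gripper_width: 86.1
tcp [ 472.4 -276.2  149. ] lin [ 0.966 -0.047 -0.112] yaw -0.069 j7 -1.25 F [-0.7 -1.2  0.6] w 86.1 t 30.87
```

```bash
python3 -m pendant '[{"linear":[0.5,0,-0.05],"yaw":0},{"linear":[0.95,0,-0.05],"yaw":0},{"linear":[0.95,0,-0.05],"yaw":0},{"linear":[0.95,0,-0.05],"yaw":0},{"linear":[0.95,0,-0.05],"yaw":0}]' 0
python3 - <<'E'
from h import *
d=shot("wrist"); save(d,"w24"); pads(d,z=56,mins=300,reg=(140,260,230,330))
plan([475.6,-274.8,22.5],-89.9)
E
```

```text
time_s: 31.28
tool_pos: [479.0, -270.4, 124.6]
tcp_rot: [-0.001, -0.707, -0.001, 0.707]
contact_force: [-0.5, -0.6, 0.5]
gripper_width: 87.1
y [ 475.8 -274.5] size [38. 38.] ang 0.1 px [282. 212.]
tcp [ 479.2 -270.6  125. ] lin [3.415 0.138 0.122] yaw 0.012 j7 -1.27 F [0.3 0.8 0.6] w 86.9 t 31.33
```

View pics/w24.png

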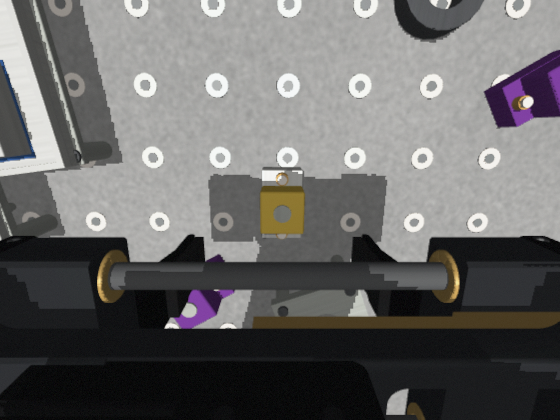

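```bash
python3 -m pendant '[{"linear":[0.7,0.13,0.11],"yaw":0},{"linear":[1.7,0.13,0.11],"yaw":0},{"linear":[2.7,0.13,0.11],"yaw":0},{"linear":[3.2,0.13,0.11],"yaw":0},{"linear":[3.38,0.13,0.11],"yaw":0},{"linear":[3.38,0.13,0.11],"yaw":0},{"linear":[3.38,0.13,0.11],"yaw":0}]' 0
python3 -m pendant '[{"linear":[0,0,0],"yaw":0},{"linear":[0,0,0],"yaw":0},{"linear":[0,0,0],"yaw":0},{"linear":[0,0,0],"yaw":0},{"linear":[0,0,0],"yaw":0},{"linear":[0,0,0],"yaw":0},{"linear":[0,0,0],"yaw":0},{"linear":[0,0,0],"yaw":0}]' 1
python3 -m pendant '[{"linear":[0,0,0],"yaw":0},{"linear":[0,0,0],"yaw":0},{"linear":[0,0,0],"yaw":0}]' 1
python3 - <<'E'
from h import *
plan([633.5,34.5,185],-82.35)
E
```

```text
time_s: 31.92
tool_pos: [476.4, -275.0, 24.3]
tcp_rot: [0.001, 0.708, 0.001, -0.707]
contact_force: [0.1, 1.0, 0.1]
gripper_width: 87.1
time_s: 32.58
tool_pos: [475.5, -274.7, 23.0]
tcp_rot: [-0.001, -0.707, -0.001, 0.707]
contact_force: [-0.4, -0.5, -0.7]
gripper_width: 41.4
time_s: 32.83
tool_pos: [475.5, -274.6, 23.0]
tcp_rot: [-0.001, -0.707, -0.001, 0.707]
contact_force: [-0.6, -0.2, 0.7]
gripper_width: 39.7
tcp [ 475.5 -274.6   23. ] lin [ -5.401 -10.29   -5.294] yaw -1.249 j7 -1.32 F [-0.6 -0.2  0.7] w 39.7 t 32.83
```

```bash
python3 - <<'E'
from h import *
plan([643.2,-33.2,170],-82.35)
E
python3 -m pendant '[{"linear":[-1.0,0,0],"yaw":0},{"linear":[-2.2,0,0],"yaw":0},{"linear":[-3.4,-0.3,-0.3],"yaw":-0.3},{"linear":[-4.5,-1.0,-1.0],"yaw":-0.6},{"linear":[-4.9,-2.0,-2.0],"yaw":-0.9},{"linear":[-4.9,-3.0,-3.0],"yaw":-1.25},{"linear":[-4.9,-4.0,-4.0],"yaw":-1.25},{"linear":[-4.9,-5.0,-4.9],"yaw":-1.25}]' 1
python3 - <<'E'
from h import *
plan([643.2,-33.2,170],-82.35)
E
```

```text
tcp [ 475.5 -274.6   23. ] lin [-4.901 -8.033 -5.611] yaw -1.249 j7 -1.32 F [-0.6 -0.2  0.7] w 39.7 t 32.83
time_s: 33.5
tool_pos: [620.0, -127.0, 170.0]
tcp_rot: [0.047, 0.706, 0.047, -0.706]
contact_force: [1.1, -0.6, -2.6]
gripper_width: 39.3
tcp [ 620. -127.  170.] lin [-2.000e-03 -2.998e+00 -1.180e+00] yaw -0.011 j7 -1.5 F [ 1.1 -0.6 -2.6] w 39.3 t 33.5
```

```bash
python3 -m pendant '[{"linear":[0,-1.0,-0.5],"yaw":0},{"linear":[0,-2.1,-0.9],"yaw":0},{"linear":[0,-2.9,-1.1],"yaw":0},{"linear":[0,-2.9,-1.1],"yaw":0},{"linear":[0,-2.9,-1.1],"yaw":0},{"linear":[0,-2.9,-1.1],"yaw":0},{"linear":[0,-2.9,-1.1],"yaw":0}]' 1
python3 - <<'E'
from h import *
plan([643.2,-33.2,88],-82.35)
d=shot("wrist"); save(d,"w25")
E
```

```text
time_s: 34.08
tool_pos: [639.8, -39.0, 169.6]
tcp_rot: [-0.047, -0.705, -0.046, 0.706]
contact_force: [0.2, 0.6, -3.0]
gripper_width: 39.7
tcp [639.8 -39.  169.6] lin [ 2.721 -0.18  -0.139] yaw -0.02 j7 -1.65 F [ 0.2  0.6 -3. ] w 39.7 t 34.08
```

View pics/w25.png

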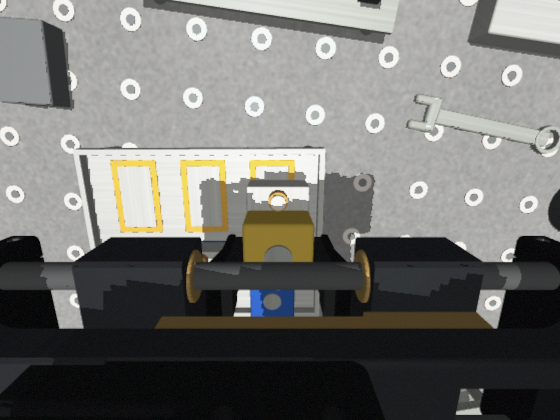

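```bash
python3 -m pendant '[{"linear":[0,-0.15,-0.12],"yaw":0},{"linear":[0,-0.16,-0.13],"yaw":0},{"linear":[0,-0.16,-0.13],"yaw":0},{"linear":[0,-0.16,-0.13],"yaw":0},{"linear":[0,-0.16,-0.13],"yaw":0}]' 1
python3 - <<'E'
from h import *
plan([643.2,-33.2,91],-82.35)
d=shot("wrist"); pads(d,reg=(140,240,90,240))
E
```

```text
time_s: 34.55
tool_pos: [643.3, -32.1, 170.0]
tcp_rot: [-0.047, -0.706, -0.047, 0.706]
contact_force: [-0.1, -0.5, -3.4]
gripper_width: 39.3
tcp [643.3 -32.1 170. ] lin [2.632 0.036 0.007] yaw -0.001 j7 -1.66 F [-0.1 -0.5 -3.4] w 39.3 t 34.55
y [633.6  34.3] size [74. 44.] ang 7.5 px [211. 199.]
y [624.6 101.6] size [74. 44.] ang 7.5 px [144. 199.]
```

```bash
python3 -m pendant '[{"linear":[0.6,0.035,0.01],"yaw":0},{"linear":[1.5,0.035,0.02],"yaw":0},{"linear":[2.2,0.035,0.02],"yaw":0},{"linear":[2.5,0.035,0.02],"yaw":0},{"linear":[2.63,0.035,0.02],"yaw":0},{"linear":[2.66,0.035,0.02],"yaw":0},{"linear":[2.66,0.035,0.02],"yaw":0},{"linear":[2.66,0.035,0.02],"yaw":0}]' 1
python3 - <<'E'
from h import *
plan([642.7,-33.2,88],-82.35)
d=shot("wrist"); save(d,"w26")
E
```

```text
time_s: 35.27
tool_pos: [643.7, -32.9, 91.7]
tcp_rot: [0.047, 0.706, 0.047, -0.705]
contact_force: [-0.4, -0.4, -1.8]
gripper_width: 39.7
tcp [643.7 -32.9  91.7] lin [0.123 0.004 0.036] yaw -0.0 j7 -1.69 F [-0.4 -0.4 -1.8] w 39.7 t 35.27
```

View pics/w26.png

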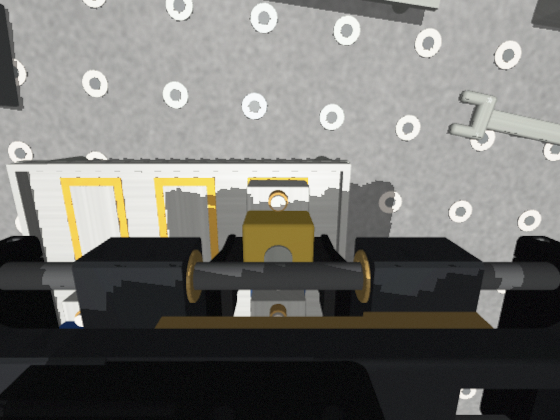

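```bash
python3 -m pendant '[{"linear":[0.06,0,0.03],"yaw":0},{"linear":[0.11,0,0.03],"yaw":0},{"linear":[0.11,0,0.03],"yaw":0},{"linear":[0.11,0,0.03],"yaw":0}]' 1
python3 - <<'E'
from h import *
plan([642.7,-33.2,88],-82.35)
E
```

```text
time_s: 35.65
tool_pos: [642.4, -33.1, 87.9]
tcp_rot: [0.047, 0.706, 0.047, -0.705]
contact_force: [-2.3, -0.1, 5.5]
gripper_width: 39.9
tcp [642.4 -33.1  87.9] lin [-0.002  0.005 -0.009] yaw 0.001 j7 -1.69 F [-2.3 -0.1  5.5] w 39.9 t 35.65
```

Seated (force rose from −2 to +5.5 N). Release, rise and inspect.

```bash
python3 -m pendant '[{"linear":[0,0,0],"yaw":0},{"linear":[0,0,0],"yaw":0},{"linear":[0,0,0],"yaw":0},{"linear":[0,0,0],"yaw":0}]' 0.42
python3 -m pendant '[{"linear":[-0.6,0,0],"yaw":0},{"linear":[-1.8,0,0],"yaw":0},{"linear":[-3.0,0,0],"yaw":0},{"linear":[-4.2,0,0.6],"yaw":0},{"linear":[-5.0,0,1.6],"yaw":0},{"linear":[-5.0,0,2.8],"yaw":0},{"linear":[-5.0,0,4.0],"yaw":0},{"linear":[-5.0,0,5.2],"yaw":0}]' 0.42
python3 -m pendant '[{"linear":[0,-0.7,0.5],"yaw":0},{"linear":[0,-1.4,0.5],"yaw":0},{"linear":[0,-1.4,0.5],"yaw":0},{"linear":[0,-1.4,0.5],"yaw":0},{"linear":[0,-1.4,0.5],"yaw":0}]'
python3 - <<'E'
from h import *
d=shot("wrist"); save(d,"w27"); t=shot("top"); save(t,"t27"); e=shot("scene"); save(e,"s27"); print(r.get_state()["tool_pos"])
E
```

```text
time_s: 35.98
tool_pos: [641.9, -33.2, 86.7]
tcp_rot: [-0.047, -0.706, -0.047, 0.706]
contact_force: [0.2, -0.8, -0.3]
gripper_width: 49.9
time_s: 36.65
tool_pos: [486.0, -53.9, 236.7]
tcp_rot: [0.047, 0.706, 0.047, -0.705]
contact_force: [-0.3, -1.0, 1.2]
gripper_width: 50.8
time_s: 37.07
tool_pos: [467.1, -14.9, 236.9]
tcp_rot: [0.047, 0.706, 0.047, -0.705]
contact_force: [-0.4, 0.4, -0.6]
gripper_width: 50.1
[467.08182057 -14.94802951 236.61697975]
```

View pics/w27.png

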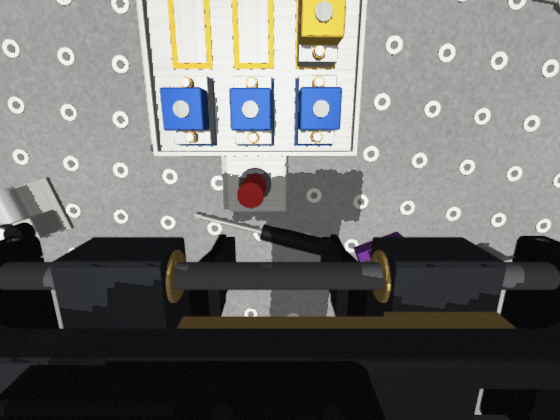

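View pics/t27.png

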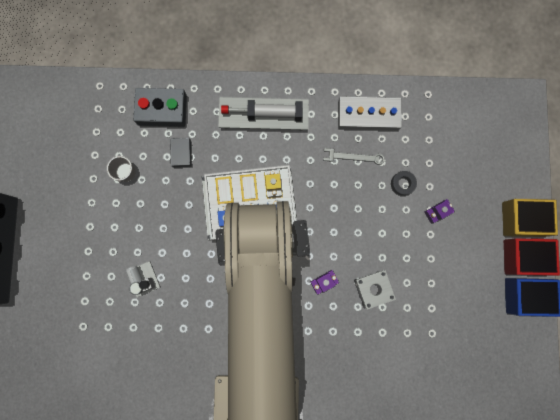

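View pics/s27.png

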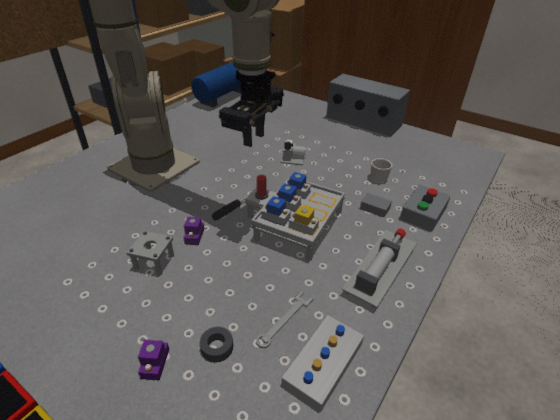

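```bash
python3 -m pendant '[{"linear":[-0.4,1.2,0],"yaw":0},{"linear":[-0.4,2.4,0],"yaw":0},{"linear":[-0.4,3.6,0],"yaw":0},{"linear":[-0.4,4.9,0],"yaw":0},{"linear":[-0.4,6.2,0],"yaw":0},{"linear":[-0.4,7.5,0],"yaw":0},{"linear":[-0.4,8.8,0],"yaw":0},{"linear":[-0.4,8.8,0],"yaw":0}]' 0
python3 - <<'E'
from h import *
t=shot("top"); e=shot("scene"); crop(t,155,275,190,315,"t28c",6); crop(e,160,260,230,350,"s28c",6)
reg=(150,270,200,310)
print("coil tops"); pads(t,z=121,mins=60,reg=reg)
print("floor"); pads(t,z=65,mins=60,reg=reg)
for p in ([541.2,90.3],[550.3,22.9],[559.3,-44.8],[642.6,-33.1]): print(np.round(proj(t,p+[123]),1), np.round(proj(e,p+[123]),1))
print(proj(t,[467.8,13.6,131]))
print(r.get_state()["tool_pos"],r.get_state()["contact_force"])
E
```

```text
time_s: 37.88
tool_pos: [500.1, -285.4, 246.8]
tcp_rot: [-0.044, -0.705, -0.043, 0.707]
contact_force: [-0.8, -0.4, -0.2]
gripper_width: 86.0
coil tops
b [543.4  89.5] size [39. 39.] ang 8.1 px [225. 218.]
b [552.   23.2] size [39. 39.] ang -82.3 px [251. 215.]
b [561.6 -43.4] size [39. 41.] ang -83.0 px [276. 212.]
y [617.1  95.5] size [70. 41.] ang 7.7 px [224. 190.]
y [643.3 -31. ] size [38. 42.] ang -88.7 px [272. 181.]
y [625.7  31.1] size [70. 41.] ang 7.4 px [248. 187.]
floor
b [549.2  95.5] size [41. 41.] ang 8.1 px [225. 218.]
b [558.2  26.1] size [41. 41.] ang -82.3 px [251. 215.]
b [568.3 -43.6] size [41. 42.] ang -83.0 px [276. 212.]
y [626.3 101.8] size [73. 43.] ang 7.7 px [224. 190.]
y [653.8 -30.6] size [39. 44.] ang -88.7 px [272. 181.]
y [635.3  34.4] size [73. 43.] ang 7.4 px [248. 187.]
[218.2 224.8] [175.4 297.3]
[215.3 250.7] [187.4 286.9]
[212.5 276.5] [200.6 275.5]
[181.1 272.8] [209.9 304.4]
(np.float64(246.78499231670602), np.float64(253.2308195528114))
[ 501.53776536 -278.08184239  247.5833859 ] [-0.43804438  1.38252724  0.35999454]
```

View pics/t28c.png

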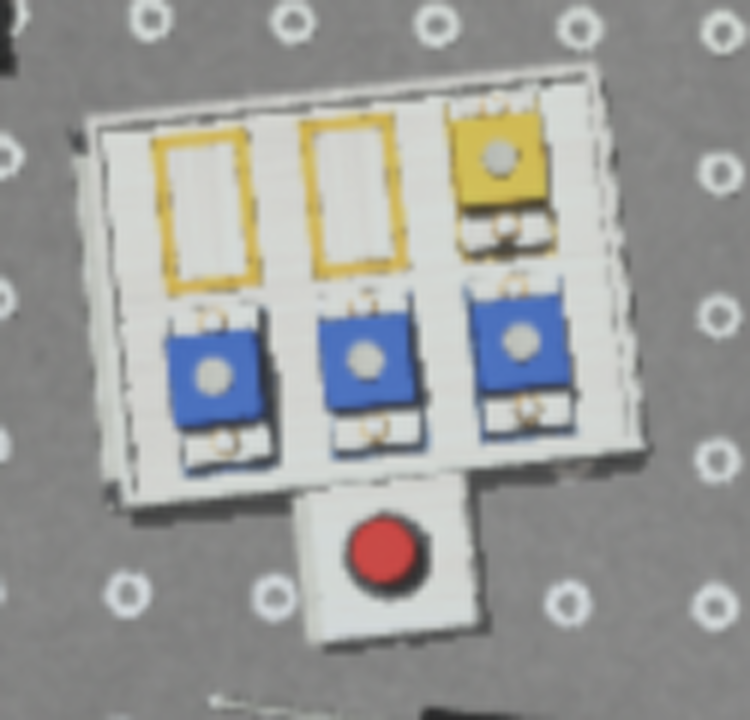

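View pics/s28c.png

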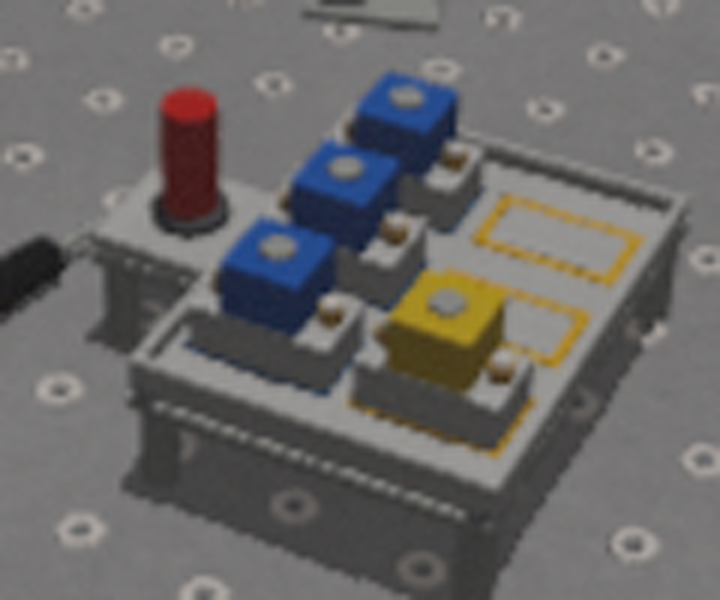

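```bash
python3 -c "
from cell import r
s=r.get_state(); print(s['time_s'],abs(s['joint_vel']).max(),s['contact_force'])
print(r.job_done())"
```

```text
37.9833 0.04775491603160393 [-0.43804438  1.38252724  0.35999454]
the job is handed in; nothing more can be done
None
```

The drift is home and all four valves on the bench (three blue, one yellow) are on pads of their own colour. I handed the job in at 38 s; it reports no verdict.

- **Drift:** I put it through both lug holes with the tray still empty. It stopped with its collar at the lug's height, 22 N against it. The carrier was about 10 mm out of line before. Afterwards the pads and hole lay within about 2 mm of where an in-line carrier would put them.
- **Valves:** The three blue ones fill the blue row, and the yellow one stands on the right-hand yellow pad. One blue valve was knocked about 35 mm aside during the run. I found it again in the overhead picture and picked it up from its new place.
- **Last checks:** In the final overhead picture every valve cap lay within about 1 pixel (2–3 mm) of its pad's middle, and the drift within the same of the hole. All stood upright and square in the scene view.
- **Disagreements:**
  - The overhead and wrist cameras differed by 1 to 2 mm throughout.
  - The automatic outline of the yellow coil read 4° off square in the last picture, which I put down to the pad paint merging with it; the valve itself looked square.
- **Other things:** The bystanders and purple look-alikes looked unmoved, and the gripper was clear of everything at hand-in.

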